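# Cross-tighten the filter holder cover

### The arm

A 7-joint arm with a two-finger parallel gripper is mounted at the origin on the work surface. World frame = base frame: x ahead of the robot, y to its left, z up, the work surface at z = 0. Lengths are in m, angles in degrees, forces in N, time in s.
With the tool pointing down it reaches from about 0.4 to 0.875 m from the base axis. Payload 19.3 kg.
Tool frame: the origin (TCP) lies at the very end of the fingers, on their centre line; the grasp point (between the pads) lies 19 mm behind it; x points along the fingers, z is the direction in which the jaws open and shut, and the axes are right-handed (so a half turn about x gives the same grasp; the last joint's range is limited). The gripper opens to 85 mm and grips with 20 to 120 N. Pads are 22 mm wide; open, the fingers measure 114 mm over their backs; the gripper's body (76 mm by 85 mm) begins 54 mm behind the grasp point. The pads swing forward as they close: fully open they stand 13 mm farther back than shut.
Start: joints at [67.196, 29.874, -2.08, 91.645, 1.215, 58.505, -6.463], TCP at [0.201, -0.592, 0.231] pointing down, gripper open.
Joint ranges: [-166.77, 166.77], [-17.47, 122.26], [-85.68, 81.53], [9.62, 139.38], [-72.42, 252.41], [9.2, 110.78], [-144.41, 144.41]. Speed limits (degrees/s): [108.29, 108.29, 136.94, 136.94, 172.46, 172.46, 172.46].

### API

Orientations are given as a 3x3 rotation matrix whose columns are the frame's x, y, z axes.
In Python, from station import arm gives the robot as it stands.
- The arm moves only by the shell command python3 -m crank 'ROWS' [FORCE]. ROWS is JSON, a list of rows, each a list of 3 entries, a list of its own where there are three numbers: the turn, a rotation vector about the tool's x, y, z in degrees, then the shift along the tool's x, y, z in mm, then the opening in per cent of the stroke, from 0 (shut) to 100 (fully open). A call has 1 to 5 rows; each row shifts and turns the commanded pose from where the row before left it, along the tool's axes as they then stand; what a row does not reach is not made up. A row lasts 1/8 s, in which the tool goes at most 62.5 mm and 10.7 degrees, less where a joint would pass 70% of its speed; a pose out of reach is approached as far as the arm can. A call is refused whole if a number of a shift passes 62.5 or a number of a turn 10.7, either way. A call with a gripper value outside its range is refused whole. The fingers move at their own pace and stop on an object; FORCE is the grip in N (left out, the last holds). Time passes only in rows, so rows that do not move let the fingers close. It gives the time, the measured TCP pose, the force and the opening at its end, in the units of the state.
- arm.get_obs(): the state, without advancing time (a new reading comes with each control period).
- arm.get_image(name): name is "side" or "top"; returns the picture (420x560x3 uint8, blue, green, red); there is no depth.
- arm.camera_info(name): a dict with "camera_matrix" (3x3 intrinsics, pixels), "view" (4x4, takes a point from world to camera coordinates). Camera axes: x right, y down, z forward; pixel columns grow to the right and rows downward; lengths in m; the calibration is good to about 2 mm. A picture is of the moment at which its call begins. camera_info takes no time and is no camera call.
- arm.job_done(): hands the job in, once; it reports no verdict.
The state is a dict: "t": time; "q": joint angles; "qd": joint speeds; "effort": joint torques, N m; "position": TCP position; "tcp_rot": TCP orientation; "ft_force": force on the tool from outside, world axes, zero at the start; "ft_torque": the same for the moment, N m; "grip_width": finger opening in m.
Only numpy, scipy, OpenCV 4.12 (cv2) and the standard library are available. Lean on these libraries where they do the work, as an engineer would, in place of code of your own. Each camera call takes 0.05 s, during which the arm holds its last target.

### The job

Take the orange-handled wrench out of its stand and tighten the four brass cover bolts of the round filter holder clockwise, always crossing to the opposite bolt after the first, in two passes: first give every bolt about a twelfth of a turn, then, again in cross order, tighten each until it stops and its yellow pointer swings into the green band, never as far as the red. Turn the bolts with the wrench only, put the wrench down in the blue tray when done, and leave everything else on the bench where it is.

Things in the scene. Friction and masses are not known exactly. Their poses are not given: they have to be found in the camera images.
- filter: Round stainless plate filter holder fixed to the bench, 164 mm across; flat cover top 80 mm above its origin (centre of its underside), z up. A central port 38 mm across rises to 99 mm. Four bolts stand on a circle of 58 mm radius: bolt 1 at +x, bolt 2 at +y, bolt 3 at -x, bolt 4 at -y of this frame; so 1 faces 3 and 2 faces 4.
- head1 (a point): Centre of the top of brass bolt 1's square head (15 x 15 mm, 20 mm tall, its top 105 mm above the bench, its foot on a round steel collar whose top is at 85 mm). The point's z is up, x and y are square to the head's sides; it turns with the bolt.
- head2 (a point): Centre of the top of brass bolt 2's square head (15 x 15 mm, 20 mm tall, its top 105 mm above the bench, its foot on a round steel collar whose top is at 85 mm). The point's z is up, x and y are square to the head's sides; it turns with the bolt.
- head3 (a point): Centre of the top of brass bolt 3's square head (15 x 15 mm, 20 mm tall, its top 105 mm above the bench, its foot on a round steel collar whose top is at 85 mm). The point's z is up, x and y are square to the head's sides; it turns with the bolt.
- head4 (a point): Centre of the top of brass bolt 4's square head (15 x 15 mm, 20 mm tall, its top 105 mm above the bench, its foot on a round steel collar whose top is at 85 mm). The point's z is up, x and y are square to the head's sides; it turns with the bolt.
- bolt1 (a joint): Turn of bolt 1 against its collar, rad, growing clockwise seen from above (tightening). It starts between 0 and 0.2, turns against a small thread friction (0.05 N m) and comes to a solid stop at 1.05, where it is home. It stays where it is left.
- bolt2 (a joint): Turn of bolt 2 against its collar, rad, growing clockwise seen from above (tightening). It starts between 0 and 0.2, turns against a small thread friction (0.05 N m) and comes to a solid stop at 1.05, where it is home. It stays where it is left.
- bolt3 (a joint): Turn of bolt 3 against its collar, rad, growing clockwise seen from above (tightening). It starts between 0 and 0.2, turns against a small thread friction (0.05 N m) and comes to a solid stop at 1.05, where it is home. It stays where it is left.
- bolt4 (a joint): Turn of bolt 4 against its collar, rad, growing clockwise seen from above (tightening). It starts between 0 and 0.2, turns against a small thread friction (0.05 N m) and comes to a solid stop at 1.05, where it is home. It stays where it is left.
- collar1 (a joint): Clockwise twist, rad, of the spring-held collar under bolt 1 with the yellow pointer. It carries the bolt: the head turns by the sum of both joints. Spring 1 N m per rad: about 0.05 while the bolt runs, then rising with the torque once the bolt is at its stop. Green band 0.2 to 0.5 (N m likewise), red from 0.62. It springs back when the wrench lets go.
- collar2 (a joint): Clockwise twist, rad, of the spring-held collar under bolt 2 with the yellow pointer. It carries the bolt: the head turns by the sum of both joints. Spring 1 N m per rad: about 0.05 while the bolt runs, then rising with the torque once the bolt is at its stop. Green band 0.2 to 0.5 (N m likewise), red from 0.62. It springs back when the wrench lets go.
- collar3 (a joint): Clockwise twist, rad, of the spring-held collar under bolt 3 with the yellow pointer. It carries the bolt: the head turns by the sum of both joints. Spring 1 N m per rad: about 0.05 while the bolt runs, then rising with the torque once the bolt is at its stop. Green band 0.2 to 0.5 (N m likewise), red from 0.62. It springs back when the wrench lets go.
- collar4 (a joint): Clockwise twist, rad, of the spring-held collar under bolt 4 with the yellow pointer. It carries the bolt: the head turns by the sum of both joints. Spring 1 N m per rad: about 0.05 while the bolt runs, then rising with the torque once the bolt is at its stop. Green band 0.2 to 0.5 (N m likewise), red from 0.62. It springs back when the wrench lets go.
- wrench: Box wrench, about 0.26 kg, upright. Origin: centre of the socket mouth (lowest edge), z up. Socket 18.4 mm square inside, sides square to x and y, roof 18 mm up, lowest 6 mm flared to 26 mm; outside 32 mm at the mouth, 26 mm above. Orange flat handle 44 mm along x, 10 mm thick along y, 26 to 94 mm up. On a bolt the mouth rests 87 mm above the bench, with about 0.2 rad free play either way.
- stand: Grey plastic stand fixed to the bench, 70 x 70 mm foot, with a square pocket 38 mm across, floor 6 mm and rim 28 mm above its origin (underside centre); the wrench starts upright in it, in line with its axes.
- tray: Blue tool tray fixed to the bench, 150 x 150 mm outside, walls 4 mm thick and 22 mm high, floor 4 mm above its origin (underside centre).
- weigh_boat: White plastic weighing dish with tablets, 90 mm square, 22 mm high; bystander.
- beaker: Glass beaker 68 mm across, 90 mm high; bystander.
- reagent: Amber bottle 68 mm across, 150 mm high; bystander.
- jar: White jar 56 mm across, 60 mm high; bystander.
- caliper: Caliper lying flat, 190 mm long, 13 mm high; bystander.
- ferrule: Steel ring 50 mm across, 12 mm high, lying flat; bystander.
- spatula: Spatula 170 mm long, lying flat; bystander.
Things that resemble listed ones, but are neither listed nor needed, are in the scene too. Of the things like the wrench, leave any that is white; of the rest the smaller one is meant. There is more than one size of the tray; the job needs the smaller.

How it is judged (in metres and radians):
On the way, in this order (a step that is already met when the one before it is completed fails the run):
1. first pass: one bolt has been advanced past 0.3 rad, the others not yet (((value of joint bolt1 above 0.3 rad and value of joint each of bolt2, bolt3, bolt4 below 0.3 rad) or (value of joint bolt2 above 0.3 rad and value of joint each of bolt1, bolt3, bolt4 below 0.3 rad) or (value of joint bolt3 above 0.3 rad and value of joint each of bolt1, bolt2, bolt4 below 0.3 rad) or (value of joint bolt4 above 0.3 rad and value of joint each of bolt1, bolt2, bolt3 below 0.3 rad))), for 0.1 s.
2. first pass: the opposite bolt is advanced next, the other two not yet (((value of joint each of bolt1, bolt3 above 0.3 rad and value of joint each of bolt2, bolt4 below 0.3 rad) or (value of joint each of bolt2, bolt4 above 0.3 rad and value of joint each of bolt1, bolt3 below 0.3 rad))), for 0.1 s.
3. first pass: a third bolt is advanced (((value of joint each of bolt2, bolt3, bolt4 above 0.3 rad and value of joint bolt1 below 0.3 rad) or (value of joint each of bolt1, bolt3, bolt4 above 0.3 rad and value of joint bolt2 below 0.3 rad) or (value of joint each of bolt1, bolt2, bolt4 above 0.3 rad and value of joint bolt3 below 0.3 rad) or (value of joint each of bolt1, bolt2, bolt3 above 0.3 rad and value of joint bolt4 below 0.3 rad))), for 0.1 s.
4. first pass: all four bolts are advanced past 0.3 rad (value of joint each of bolt1, bolt2, bolt3, bolt4 above 0.3 rad), for 0.1 s.
5. second pass: one bolt is home (past 0.95 rad) with its collar twisted past 0.18 rad (((value of joint bolt1 above 0.95 rad and value of joint each of bolt2, bolt3, bolt4 below 0.95 rad) or (value of joint bolt2 above 0.95 rad and value of joint each of bolt1, bolt3, bolt4 below 0.95 rad) or (value of joint bolt3 above 0.95 rad and value of joint each of bolt1, bolt2, bolt4 below 0.95 rad) or (value of joint bolt4 above 0.95 rad and value of joint each of bolt1, bolt2, bolt3 below 0.95 rad)) and value of joint any of collar1, collar2, collar3, collar4 above 0.18 rad), for 0.1 s.
6. second pass: the opposite bolt is home next, and torqued in the same way (((value of joint each of bolt1, bolt3 above 0.95 rad and value of joint each of bolt2, bolt4 below 0.95 rad) or (value of joint each of bolt2, bolt4 above 0.95 rad and value of joint each of bolt1, bolt3 below 0.95 rad)) and value of joint any of collar1, collar2, collar3, collar4 above 0.18 rad), for 0.1 s.
7. second pass: a third bolt is home and torqued (((value of joint each of bolt2, bolt3, bolt4 above 0.95 rad and value of joint bolt1 below 0.95 rad) or (value of joint each of bolt1, bolt3, bolt4 above 0.95 rad and value of joint bolt2 below 0.95 rad) or (value of joint each of bolt1, bolt2, bolt4 above 0.95 rad and value of joint bolt3 below 0.95 rad) or (value of joint each of bolt1, bolt2, bolt3 above 0.95 rad and value of joint bolt4 below 0.95 rad)) and value of joint any of collar1, collar2, collar3, collar4 above 0.18 rad), for 0.1 s.
8. second pass: the fourth bolt is home and torqued (value of joint each of bolt1, bolt2, bolt3, bolt4 above 0.95 rad and value of joint any of collar1, collar2, collar3, collar4 above 0.18 rad), for 0.1 s.
At the end, for the whole second after the job is handed in: All four bolts home (joints past 0.95 of 1.05 rad); the wrench lies or stands at rest in the tray (its origin within 70 mm of the tray's centre along each side and less than 45 mm above the tray's underside), released (value of joint each of bolt1, bolt2, bolt3, bolt4 above 0.95 rad and x of wrench in the frame of tray between -0.07 and 0.07 m and y of wrench in the frame of tray between -0.07 and 0.07 m and z of wrench in the frame of tray between -0.005 and 0.045 m and linear speed of wrench below 0.02 m/s and contact force between the fingers and wrench below 0.1 N); the robot touches nothing.
It fails at once if a bolt runs past 0.85 rad while another has not yet had its first pass (below 0.3 rad) (value of joint any of bolt1, bolt2, bolt3, bolt4 above 0.85 rad and value of joint any of bolt1, bolt2, bolt3, bolt4 below 0.3 rad).
It fails at once if a bolt is over-tightened: its collar twists past 0.62 rad, into the red (value of joint any of collar1, collar2, collar3, collar4 above 0.62 rad).
It fails at once if the fingers touch the filter holder or its bolts instead of the wrench (contact force between the fingers and filter above 3 N).
It fails at once if a bystander is moved more than 30 mm (distance of any of weigh_boat, beaker, reagent, jar, caliper, ferrule, spatula from where it was at the start of the episode above 0.03 m).
It fails at once if the beaker, bottle or jar is tipped over (angle between any of beaker, reagent, jar's own z axis and vertical above 0.5 rad).
It also fails if it takes over 72 s, if anything falls off the work surface, if the arm or the gripper's body presses on something with over 40 N, if the wrist force passes 120 N, or if a joint passes its speed limit or range.

## Working session

There is one attempt and no reset: what is moved stays moved. The work goes in short steps, Python scripts to look and compute and a shell command to move; the robot and the scene stay as the last step left them, time stands still between calls to the robot, and variables do not carry over. Pictures are saved under pics/ and viewed, and the job is handed in when it is done.

```bash
ls; mkdir -p pics
python3 - <<'E'
from station import arm
import cv2
for n in("side","top"):
    cv2.imwrite(f"pics/{n}0.png",arm.get_image(n)); c=arm.camera_info(n); print(n,c)
o=arm.get_obs()
for k,v in o.items(): print(k,v)
E
```

```text
pics
side {'camera_matrix': array([[484.11083094,   0.        , 278.16909105],
       [  0.        , 484.11083094, 209.2430091 ],
       [  0.        ,   0.        ,   1.        ]]), 'view': array([[-0.98108385, -0.19300986,  0.01488899,  0.4791604 ],
       [-0.1605466 ,  0.76826877, -0.61966756,  0.09922254],
       [ 0.1081632 , -0.61033621, -0.78472316,  1.17665819],
       [ 0.        ,  0.        ,  0.        ,  1.        ]])}
top {'camera_matrix': array([[467.07689221,   0.        , 294.16010729],
       [  0.        , 467.07689221, 216.6239413 ],
       [  0.        ,   0.        ,   1.        ]]), 'view': array([[ 6.07376282e-03, -9.99981482e-01,  3.80355295e-04,
         1.89110016e-02],
       [-9.97468882e-01, -6.08544779e-03, -7.08434654e-02,
         4.78374184e-01],
       [ 7.08444682e-02,  5.08938356e-05, -9.97487373e-01,
         1.17787577e+00],
       [ 0.00000000e+00,  0.00000000e+00,  0.00000000e+00,
         1.00000000e+00]])}
t 0.1
q [67.19789153 29.90732073 -2.08245439 91.67122211  1.21543762 58.50551646
 -6.46365232]
qd [ 0.05371002 -0.09321286  0.03451636  0.0442928   0.02448152  0.01487813
  0.04652617]
effort [ 1.66350841e-03 -9.28501081e+01  1.98299780e+00 -3.70538414e+01
  1.80333591e-02  5.30199904e-03 -4.51711082e-05]
position [ 0.20107931 -0.59143373  0.23076149]
tcp_rot [[-4.22199158e-04  9.46761961e-01  3.21934171e-01]
 [ 9.95842283e-04  3.21934438e-01 -9.46761441e-01]
 [-9.99999415e-01 -7.91262232e-05 -1.07874604e-03]]
ft_force [-0.5621566   0.0885431   0.25027866]
ft_torque [0.03068592 0.00500445 0.02788157]
grip_width 0.08557005347721185
```

View pics/side0.png

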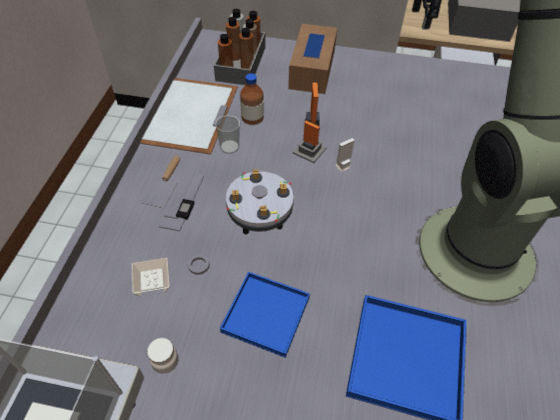

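View pics/top0.png

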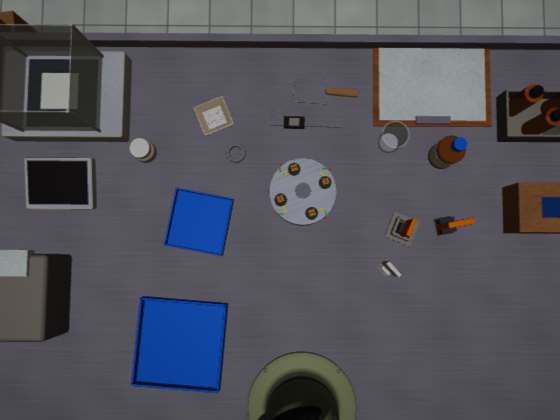

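```bash
cat > h.py <<'E'
from station import arm
import cv2, numpy as np
def cam(n):
    c=arm.camera_info(n); return c['camera_matrix'],c['view']
def ray(n,u,v,z):
    K,V=cam(n); R=V[:3,:3];t=V[:3,3]
    d=R.T@np.linalg.solve(K,[u,v,1.]); o=-R.T@t
    return o+d*(z-o[2])/d[2]
def proj(n,p):
    K,V=cam(n); p=np.atleast_2d(p); c=p@V[:3,:3].T+V[:3,3]; q=c@K.T; return q[:,:2]/q[:,2:]
def crop(im,name,x0,y0,x1,y1,s):
    cv2.imwrite(name,cv2.resize(im[y0:y1,x0:x1],None,fx=s,fy=s,interpolation=cv2.INTER_CUBIC))
E
python3 - <<'E'
from h import *
t=cv2.imread('pics/top0.png');s=cv2.imread('pics/side0.png')
crop(t,'pics/tf.png',260,150,350,232,8)
crop(t,'pics/tw.png',375,195,485,285,7)
crop(s,'pics/sf.png',215,160,305,240,8)
crop(s,'pics/sw.png',280,75,370,175,6)
E
```

```text
(no output)
```

View pics/tf.png

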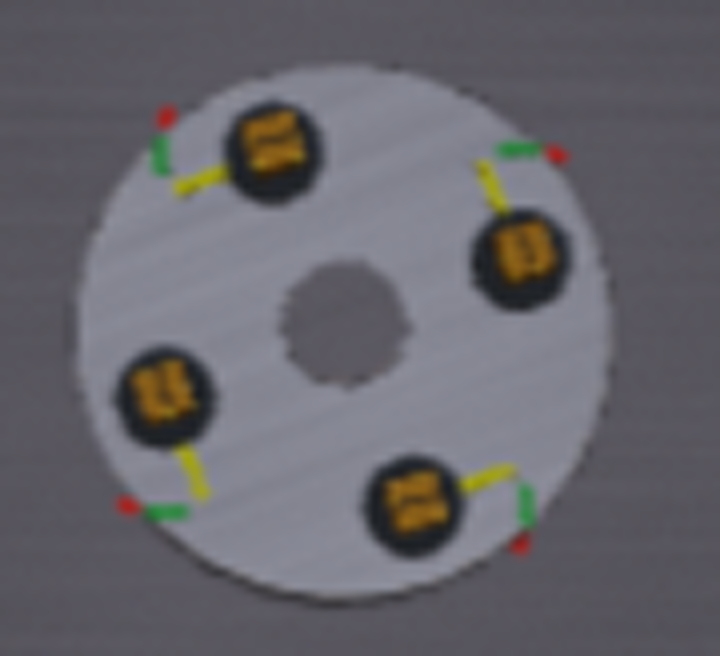

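View pics/tw.png

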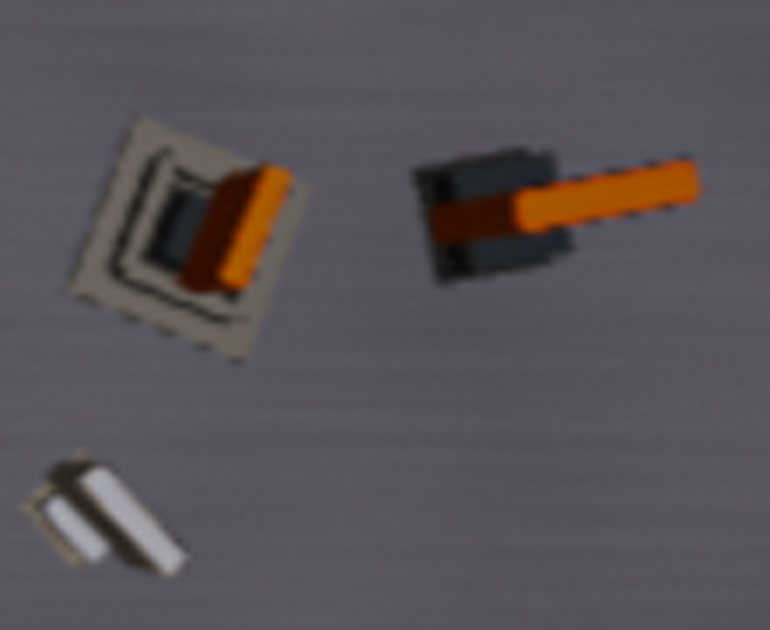

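View pics/sf.png

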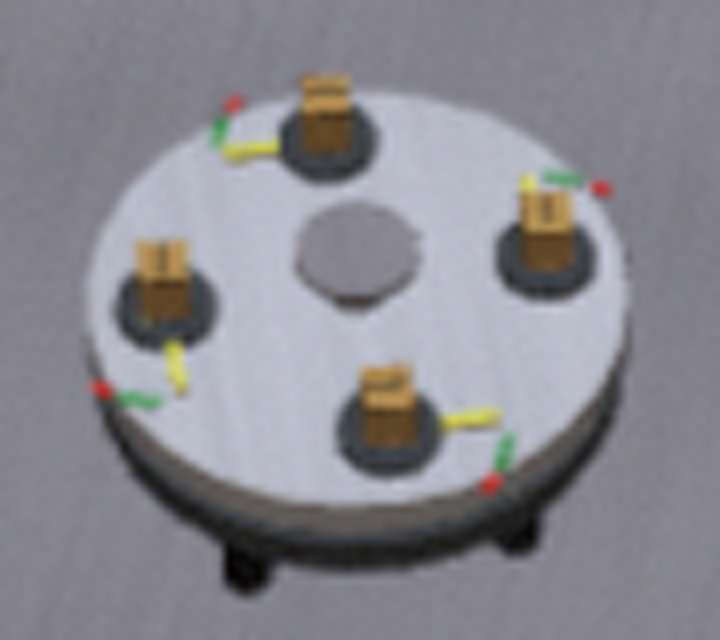

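View pics/sw.png

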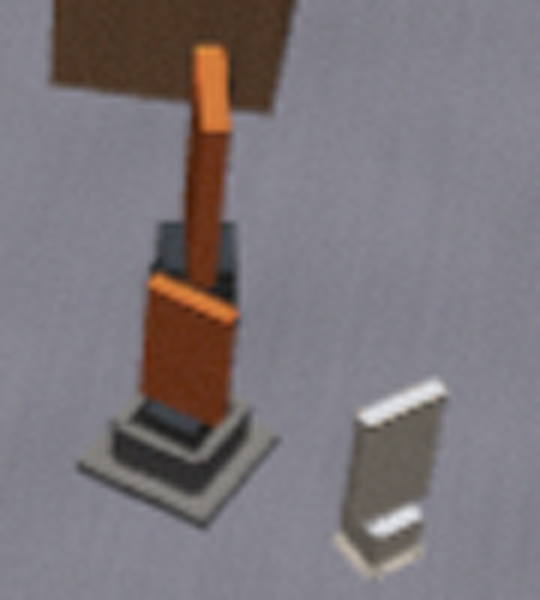

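```bash
cat > fit.py <<'E'
from h import *
from scipy.optimize import least_squares
def up(p,x0,y0,s): return (np.array(p,float)+.5)/s-.5+[x0,y0]
T=up([(274,142),(524,252),(163,392),(414,502),(274,152),(520,260),(166,398),(414,505)],260,150,8)
S=up([(162,260),(326,95),(387,385),(547,212),(166,305),(328,138),(389,432),(547,255)],215,160,8)
def P(x):
    c,s=np.cos(x[2]),np.sin(x[2]); a=np.array([[c,s],[s,-c],[-s,c],[-c,-s]])*.058+x[:2]
    return np.vstack([np.c_[a,[.105]*4],np.c_[a,[.085]*4]])
for use in('t','s','ts'):
    f=lambda x:np.r_[(proj('top',P(x))-T).ravel()*('t' in use),(proj('side',P(x))-S).ravel()*('s' in use)]
    r=least_squares(f,[.55,0,.3]); print(use,r.x,np.degrees(r.x[2])); print(np.abs(r.fun).max())
print(r.fun.reshape(2,8,2).round(1)); print(P(r.x)[:4,:2])
# stand foot corners, wrench top
F=up([(138,115),(312,185),(243,362),(68,290)],375,195,7); w=np.array([ray('top',*p,0.004) for p in F]);print('foot',w,w.mean(0))
H=up([(268,165),(292,178),(245,290),(220,280)],375,195,7); h=np.array([ray('top',*p,0.1) for p in H]);print('hand',h,h.mean(0))
Sf=up([(205,527),(280,437),(80,465)],280,75,6);print('foot side',[ray('side',*p,0.004) for p in Sf])
Sh=up([(155,277),(238,317)],280,75,6);print('hand side',[ray('side',*p,0.1) for p in Sh])
print('big',ray('top',*up((440,220),375,195,7),0.0),ray('top',*up((420,165),375,195,7),0.0))
print('white',ray('top',*up((70,520),375,195,7),0.0))
tr=[ray('top',*p,.022) for p in[(178,188),(233,197),(221,254),(165,244)]];print('tray',tr,np.mean(tr,0))
E
python3 fit.py
```

```text
t [0.53642476 0.00215214 0.37796394] 21.655738408835944
0.27880422037287644
s [0.53517818 0.00512545 0.37524329] 21.499856985673084
0.2736817524001083
ts [0.53589308 0.00323744 0.37681718] 21.5900341732393
0.953473024585179
[[[-0.5  0.1]
  [-0.2  0.1]
  [-0.5  0.1]
  [-0.3  0.2]
  [-0.5  0.3]
  [-0.3  0.3]
  [-0.7  0.3]
  [-0.6  0.5]]

 [[-0.1 -0.5]
  [-0.1 -0.7]
  [-0.  -0.4]
  [-0.  -0.7]
  [-0.2 -0.7]
  [-0.2 -0.6]
  [-0.2 -1. ]
  [-0.2 -0.7]]]
[[ 0.58982383  0.02457929]
 [ 0.55723493 -0.05069331]
 [ 0.51455124  0.05716819]
 [ 0.48196234 -0.0181044 ]]
foot [[ 0.49534515 -0.23724503  0.004     ]
 [ 0.46980335 -0.30125569  0.004     ]
 [ 0.40442181 -0.27503532  0.004     ]
 [ 0.43050186 -0.21086858  0.004     ]] [ 0.45001804 -0.25610116  0.004     ]
hand [[ 0.47045239 -0.26064642  0.1       ]
 [ 0.46607366 -0.26875048  0.1       ]
 [ 0.42792683 -0.25234165  0.1       ]
 [ 0.431265   -0.24390252  0.1       ]] [ 0.44892947 -0.25641027  0.1       ]
foot side [array([ 0.42816137, -0.20584764,  0.004     ]), array([ 0.40193952, -0.27181166,  0.004     ]), array([ 0.49189343, -0.23357065,  0.004     ])]
hand side [array([ 0.46645842, -0.26242171,  0.1       ]), array([ 0.42605977, -0.24396424,  0.1       ])]
big [ 0.45736433 -0.34954561  0.        ] [ 0.47772693 -0.34245233  0.        ]
white [ 0.34607622 -0.21173419  0.        ]
tray [array([0.54948834, 0.31942339, 0.022     ]), array([0.52719983, 0.17837677, 0.022     ]), array([0.38186064, 0.20653961, 0.022     ]), array([0.40628127, 0.34900563, 0.022     ])] [0.46620752 0.26333635 0.022     ]
```

```bash
cat > plan.py <<'E'
# python3 plan.py x y z yaw(of tool z axis) nrows : prints rows (tool frame), from measured pose, tool straight down at the end
import sys; from h import *
from scipy.spatial.transform import Rotation as Ro
x,y,z,yaw=map(float,sys.argv[1:5]); n=int(sys.argv[5])
o=arm.get_obs(); p=np.array(o['position']); R=np.array(o['tcp_rot'])
c,s=np.cos(np.radians(yaw)),np.sin(np.radians(yaw))
G=np.array([[0,-s,c],[0,c,s],[-1,0,0]]); rv=Ro.from_matrix(R.T@G).as_rotvec()/n
print('t',o['t'],'pos',p.round(4),'yaw',np.degrees(np.arctan2(R[1,2],R[0,2])).round(2),'tilt',R[2].round(4),'q7',o['q'][6].round(1),'grip',o['grip_width'],'F',np.array(o['ft_force']).round(1),'T',np.array(o['ft_torque']).round(2))
d=(np.array([x,y,z])-p)/n*1000; M=R.copy()
for i in range(n):
    print((np.degrees(rv)).round(2).tolist(),(M.T@d).round(1).tolist()); M=M@Ro.from_rotvec(rv).as_matrix()
E
python3 plan.py .4485 -.255 .2 68 14
```

```text
t 0.1 pos [ 0.2011 -0.5914  0.2308] yaw -71.22 tilt [-1.0e+00 -1.0e-04 -1.1e-03] q7 -6.5 grip 0.08557005347721185 F [-0.6  0.1  0.3] T [0.03 0.01 0.03]
[-9.94, -0.0, -0.01] [2.2, 24.5, -17.1]
[-9.94, -0.0, -0.01] [2.2, 27.0, -12.6]
[-9.94, -0.0, -0.01] [2.2, 28.8, -7.7]
[-9.94, -0.0, -0.01] [2.2, 29.7, -2.6]
[-9.94, -0.0, -0.01] [2.2, 29.7, 2.5]
[-9.94, -0.0, -0.01] [2.2, 28.8, 7.6]
[-9.94, -0.0, -0.01] [2.2, 27.1, 12.5]
[-9.94, -0.0, -0.01] [2.2, 24.5, 17.0]
[-9.94, -0.0, -0.01] [2.2, 21.2, 21.0]
[-9.94, -0.0, -0.01] [2.2, 17.3, 24.3]
[-9.94, -0.0, -0.01] [2.2, 12.8, 26.9]
[-9.94, -0.0, -0.01] [2.2, 8.0, 28.7]
[-9.94, -0.0, -0.01] [2.2, 2.9, 29.7]
[-9.94, -0.0, -0.01] [2.2, -2.3, 29.7]
```

```bash
python3 -m crank '[[[-10,0,0],[0,24.5,-17],100],[[-10,0,0],[0,27,-12.6],100],[[-10,0,0],[0,28.8,-7.7],100],[[-10,0,0],[0,29.7,-2.6],100],[[-10,0,0],[0,29.7,2.5],100]]'; python3 -m crank '[[[-10,0,0],[0,28.8,7.6],100],[[-10,0,0],[0,27,12.5],100],[[-10,0,0],[0,24.5,17],60],[[-10,0,0],[0,21.2,21],60]]'; python3 plan.py .4485 -.255 .2 68 5
```

```text
t: 0.72
position: [0.2897, -0.4706, 0.2311]
tcp_rot: [[-0.0, 0.357, 0.934], [0.0, 0.934, -0.357], [-1.0, 0.0, -0.0]]
ft_force: [0.4, -0.3, -0.1]
grip_width: 0.0852
t: 1.23
position: [0.3597, -0.3742, 0.2311]
tcp_rot: [[-0.0, -0.327, 0.945], [0.0, 0.945, 0.327], [-1.0, 0.0, -0.0]]
ft_force: [0.0, -0.2, -0.4]
grip_width: 0.0519
t 1.225 pos [ 0.3597 -0.3742  0.2311] yaw 19.11 tilt [-1.e+00  3.e-04 -2.e-04] q7 47.0 grip 0.05189094683141285 F [ 0.  -0.2 -0.4] T [ 0.   -0.02 -0.02]
[-9.78, -0.0, -0.0] [6.2, 16.7, 24.6]
[-9.78, -0.0, -0.0] [6.2, 12.3, 27.1]
[-9.78, -0.0, -0.0] [6.2, 7.5, 28.8]
[-9.78, -0.0, -0.0] [6.2, 2.5, 29.6]
[-9.78, -0.0, -0.0] [6.2, -2.5, 29.6]
```

```bash
python3 -m crank '[[[-9.8,0,0],[2,16.7,24.6],60],[[-9.8,0,0],[6,12.3,27],60],[[-9.8,0,0],[8,7.5,28.8],60],[[-9.8,0,0],[8,2.5,29.6],60],[[-9.7,0,0],[8,-2.5,29.6],60]]';python3 -m crank '[[[0,0,0],[0,0,0],60]]'; python3 plan.py .4485 -.255 .2 68 1
python3 - <<'E'
from h import *
t=arm.get_image('top');s=arm.get_image('side')
crop(t,'pics/t1.png',340,150,500,290,5)
crop(s,'pics/s1.png',240,40,400,190,5)
E
```

```text
t: 1.85
position: [0.4491, -0.2556, 0.1989]
tcp_rot: [[-0.0, -0.927, 0.375], [0.0, 0.375, 0.927], [-1.0, 0.0, 0.0]]
ft_force: [-0.2, -1.1, -0.3]
grip_width: 0.0512
t: 1.98
position: [0.4494, -0.2545, 0.1987]
tcp_rot: [[-0.0, -0.927, 0.375], [0.002, 0.375, 0.927], [-1.0, 0.001, 0.001]]
ft_force: [-0.8, -1.2, 1.1]
grip_width: 0.0509
t 1.975 pos [ 0.4494 -0.2545  0.1987] yaw 67.95 tilt [-1.0e+00  9.0e-04  1.3e-03] q7 71.1 grip 0.05091072838863379 F [-0.8 -1.2  1.1] T [-0.01  0.05  0.  ]
[-0.05, 0.07, -0.05] [-1.3, 0.7, -0.8]
```

View pics/t1.png

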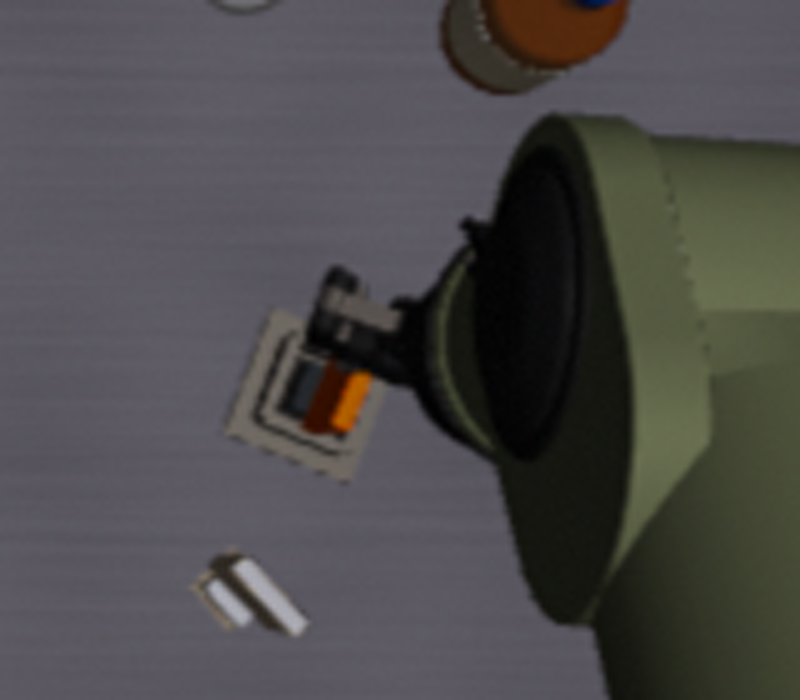

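View pics/s1.png

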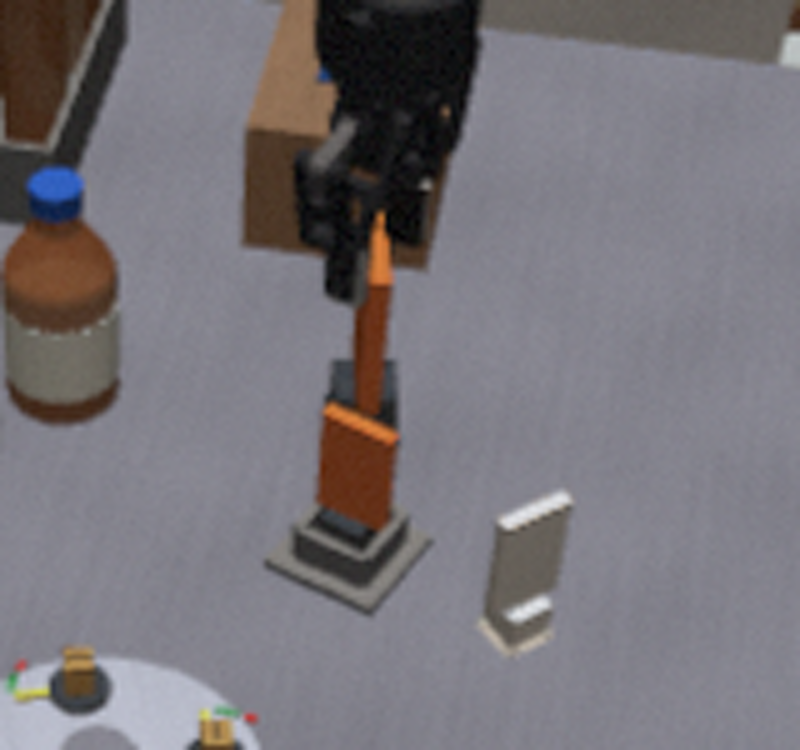

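Run:
```python
from h import *
def tri(a,b):
    K1,V1=cam('top');K2,V2=cam('side')
    X=cv2.triangulatePoints(K1@V1[:3],K2@V2[:3],np.array(a,float).reshape(2,1),np.array(b,float).reshape(2,1)); return (X[:3]/X[3]).ravel()
for a,b in[((692,182),(210,45)),((520,210),(215,130))]:
    print(tri(((a[0]+.5)/7-.5+375,(a[1]+.5)/7-.5+195),((b[0]+.5)/6-.5+280,(b[1]+.5)/6-.5+75)))
print((proj('top',[.4494,-.2545,.1987])-[340,150])*5,(proj('side',[.4494,-.2545,.1987])-[240,40])*5)
```

```text
[ 0.46330406 -0.39267033  0.13123671]
[ 0.45315215 -0.33727986  0.12655691]
[[408.52679589 373.71782097]] [[369.40313819 269.91105327]]
```

```bash
python3 -m crank '[[[0,0,0],[50,0,0],60],[[0,0,0],[50,0,0],60],[[0,0,0],[30,0,0],60],[[0,0,0],[15,0,0],60],[[0,0,0],[8,0,0],60]]'
python3 - <<'E'
from h import *
t=arm.get_image('top');s=arm.get_image('side')
crop(t,'pics/t2.png',360,180,460,260,7)
crop(s,'pics/s2.png',270,80,370,180,6)
E
```

```text
t: 2.7
position: [0.4487, -0.2569, 0.0462]
tcp_rot: [[0.0, -0.925, 0.381], [-0.0, 0.381, 0.925], [-1.0, -0.0, -0.0]]
ft_force: [0.1, 0.4, -0.3]
grip_width: 0.0513
```

View pics/t2.png

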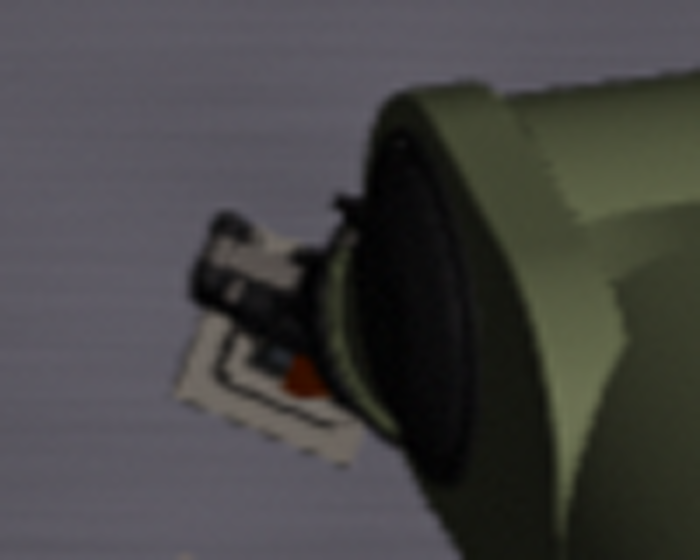

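View pics/s2.png

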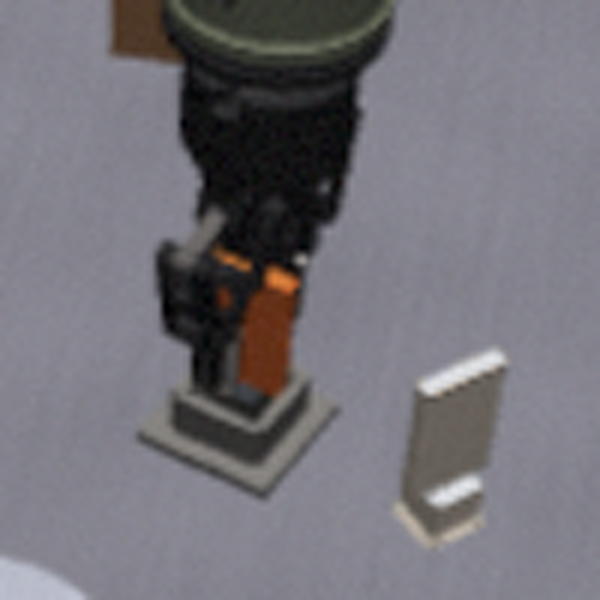

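```bash
python3 -m crank '[[[0,0,0],[0,0,0],0],[[0,0,0],[0,0,0],0],[[0,0,0],[0,0,0],0],[[0,0,0],[0,0,0],0]]' 120; python3 -m crank '[[[0,0,0],[0,0,0],0],[[0,0,0],[-20,0,0],0],[[0,0,0],[-50,0,0],0],[[0,0,0],[-50,0,0],0],[[0,0,0],[-10,0,0],0]]'; python3 plan.py .45 -.13 .22 21.6 5
```

```text
t: 3.3
position: [0.4491, -0.2563, 0.047]
tcp_rot: [[0.001, -0.925, 0.38], [-0.0, 0.38, 0.925], [-1.0, -0.001, 0.0]]
ft_force: [-0.7, 1.4, 8.0]
grip_width: 0.0089
t: 3.92
position: [0.4497, -0.2569, 0.1791]
tcp_rot: [[0.003, -0.925, 0.38], [-0.002, 0.38, 0.925], [-1.0, -0.004, -0.001]]
ft_force: [-0.3, -0.4, -2.1]
grip_width: 0.0086
t 3.925 pos [ 0.4497 -0.2569  0.1791] yaw 67.66 tilt [-1.0e+00 -4.1e-03 -9.0e-04] q7 69.4 grip 0.00856478764037218 F [-0.3 -0.4 -2.1] T [-0.02  0.02  0.  ]
[9.21, 0.01, 0.05] [-8.2, 9.6, 23.5]
[9.21, 0.01, 0.05] [-8.2, 13.2, 21.7]
[9.21, 0.01, 0.05] [-8.2, 16.5, 19.3]
[9.21, 0.01, 0.05] [-8.2, 19.4, 16.4]
[9.21, 0.01, 0.05] [-8.2, 21.8, 13.1]
```

Run:
```python
from h import *
t=cv2.imread('pics/top0.png');s=cv2.imread('pics/side0.png')
A=[(294,168),(325,181),(280,199),(311.5,212.5)]
out=[]
for u,v in A:
    u,v=int(u),int(v); c=t[v-9:v+10,u-9:u+10]; out.append(cv2.resize(c,(290,290),interpolation=cv2.INTER_LANCZOS4))
im=np.vstack([np.hstack(out[:2]),np.hstack(out[2:])]); cv2.imwrite('pics/heads.png',im)
# brass mask minAreaRect
hsv=cv2.cvtColor(cv2.resize(t,None,fx=8,fy=8,interpolation=cv2.INTER_CUBIC),cv2.COLOR_BGR2HSV)
for u,v in A:
    r=hsv[int(v*8-72):int(v*8+72),int(u*8-72):int(u*8+72)]
    m=((r[...,0]>8)&(r[...,0]<24)&(r[...,1]>120)&(r[...,2]>60)).astype(np.uint8)
    print(m.sum(),cv2.minAreaRect(cv2.findNonZero(m)))
```

```text
3070 ((72.54716491699219, 70.41509246826172), (56.86726760864258, 57.96615219116211), 74.05460357666016)
2948 ((76.42302703857422, 74.67561340332031), (56.77651596069336, 58.315513610839844), 73.0724868774414)
2994 ((75.40000915527344, 71.69999694824219), (58.502140045166016, 55.97231674194336), 71.56504821777344)
3094 ((75.4000015258789, 73.69999694824219), (57.23721694946289, 58.50212860107422), 71.56504821777344)
```

View pics/heads.png

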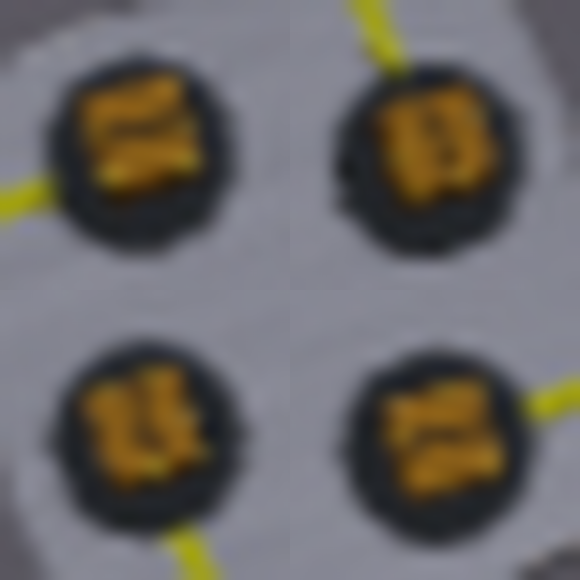

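```bash
python3 plan.py .5572 -.0507 .17 17 5
```

```text
t 3.925 pos [ 0.4497 -0.2569  0.1791] yaw 67.66 tilt [-1.0e+00 -4.1e-03 -9.0e-04] q7 69.4 grip 0.00856478764037218 F [-0.3 -0.4 -2.1] T [-0.02  0.02  0.  ]
[10.13, 0.01, 0.05] [1.8, -4.2, 46.3]
[10.13, 0.01, 0.05] [1.8, 4.0, 46.3]
[10.13, 0.01, 0.05] [1.8, 12.1, 44.9]
[10.13, 0.01, 0.05] [1.8, 19.8, 42.1]
[10.13, 0.01, 0.05] [1.8, 26.9, 37.9]
```

```bash
python3 -m crank '[[[10,0,0],[1.8,-4.2,46.3],0],[[10,0,0],[1.8,4,46.3],0],[[10,0,0],[1.8,12,44.9],0],[[10.3,0,0],[1.8,19.8,42],0],[[10.3,0,0],[1.8,26.9,37.9],0]]';python3 -m crank '[[[0,0,0],[0,0,0],0]]'; python3 plan.py .5572 -.0507 .165 17 1
python3 - <<'E'
from h import *
t=arm.get_image('top');s=arm.get_image('side')
cv2.imwrite('pics/t3.png',t);cv2.imwrite('pics/s3.png',s)
crop(t,'pics/t3c.png',250,130,370,230,6)
crop(s,'pics/s3c.png',200,110,310,230,6)
E
```

```text
t: 4.55
position: [0.5554, -0.0487, 0.1663]
tcp_rot: [[-0.001, -0.288, 0.958], [-0.0, 0.958, 0.288], [-1.0, 0.0, -0.001]]
ft_force: [0.4, -0.9, -2.7]
grip_width: 0.0086
t: 4.68
position: [0.556, -0.0457, 0.1664]
tcp_rot: [[-0.001, -0.296, 0.955], [0.001, 0.955, 0.296], [-1.0, 0.001, -0.0]]
ft_force: [-0.6, -0.3, -2.4]
grip_width: 0.0086
t 4.675 pos [ 0.556  -0.0457  0.1664] yaw 17.23 tilt [-1.0e+00  1.5e-03 -1.0e-04] q7 0.2 grip 0.008630406195911195 F [-0.6 -0.3 -2.4] T [-0.13  0.05  0.  ]
[0.23, -0.0, -0.08] [1.4, -5.2, -0.3]
```

View pics/t3c.png

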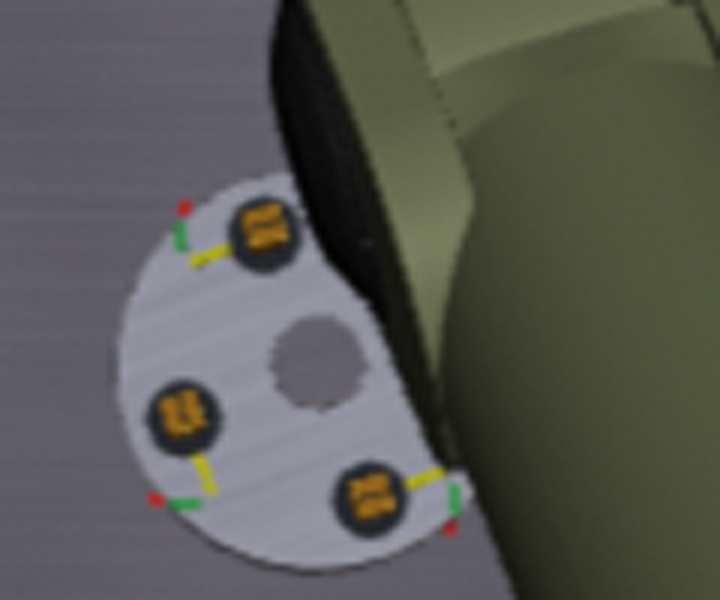

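View pics/s3c.png

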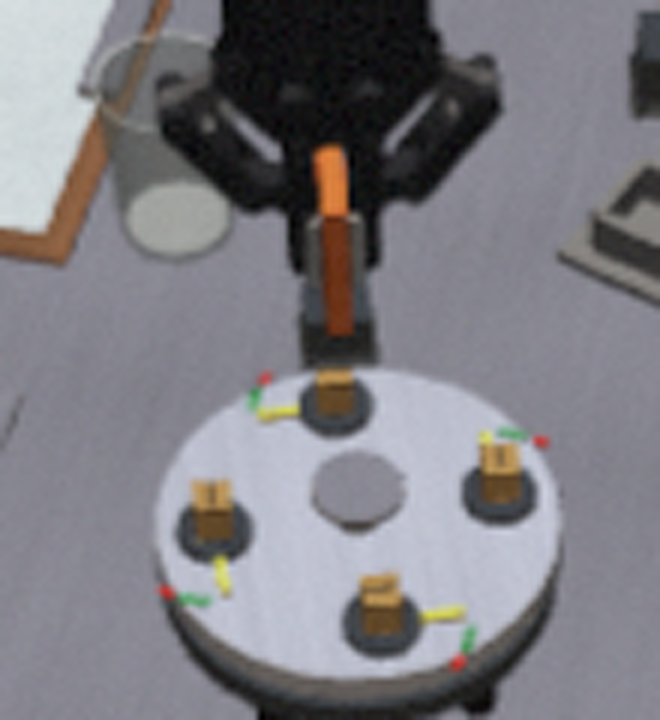

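```bash
python3 -m crank '[[[0,0,0],[0,0,0],0],[[0,0,0],[0,0,0],0]]'
cat > ov.py <<'E'
import sys; from h import *
def wire(mouth_dz=.0405,off=(0,0)):
    o=arm.get_obs(); p=np.array(o['position']); R=np.array(o['tcp_rot'])
    # wrench frame: z = -toolx, y = toolz, x = y cross z
    wz=-R[:,0]; wy=R[:,2]; wx=np.cross(wy,wz)
    O=p-wz*mouth_dz+wx*off[0]+wy*off[1]
    def box(hx,hy,z0,z1):
        c=[(sx*hx,sy*hy,z) for z in(z0,z1) for sx,sy in((1,1),(-1,1),(-1,-1),(1,-1))]
        return np.array([O+a*wx+b*wy+d*wz for a,b,d in c])
    return [box(.022,.005,.026,.094),box(.016,.016,0,.006),box(.013,.013,.006,.026)],O,o
def draw(im,n,name,x0,y0,x1,y1,s,**k):
    bs,O,o=wire(**k); c=cv2.resize(im[y0:y1,x0:x1],None,fx=s,fy=s,interpolation=cv2.INTER_CUBIC)
    for b,col in zip(bs,((255,255,0),(0,255,0),(255,0,255))):
        q=(proj(n,b)-[x0,y0]+.5)*s-.5
        for i,j in [(0,1),(1,2),(2,3),(3,0),(4,5),(5,6),(6,7),(7,4),(0,4),(1,5),(2,6),(3,7)]:
            cv2.line(c,tuple(int(v) for v in q[i].round()),tuple(int(v) for v in q[j].round()),col,1)
    cv2.imwrite(name,c); return O,o
E
python3 - <<'E'
from ov import *
s=arm.get_image('side'); cv2.imwrite('pics/s4.png',s)
O,o=draw(s,'side','pics/s4o.png',235,125,280,185,12)
print(O,o['position'],o['t'])
crop(s,'pics/s4c.png',235,125,280,185,12)
E
```

```text
t: 5.03
position: [0.555, -0.051, 0.1672]
tcp_rot: [[-0.0, -0.293, 0.956], [-0.0, 0.956, 0.293], [-1.0, -0.0, -0.0]]
ft_force: [-0.4, -0.7, -3.5]
grip_width: 0.0085
[ 0.55510995 -0.05083255  0.1267592 ] [ 0.55511504 -0.05082836  0.1672592 ] 5.075
```

View pics/s4o.png

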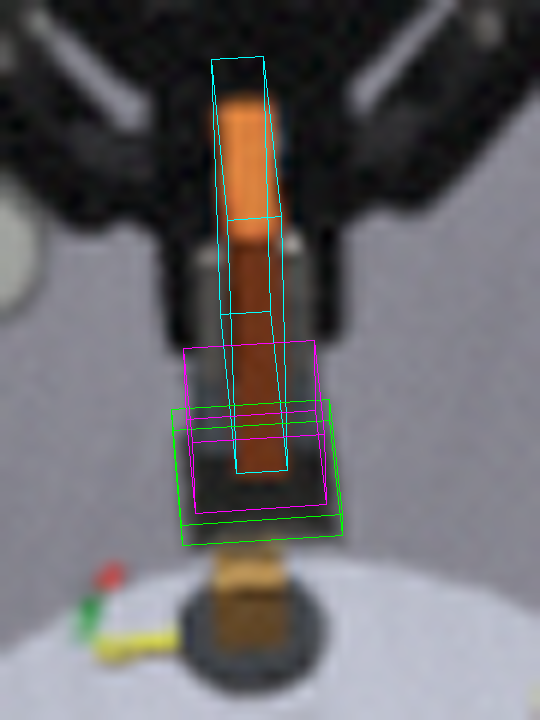

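View pics/s4c.png

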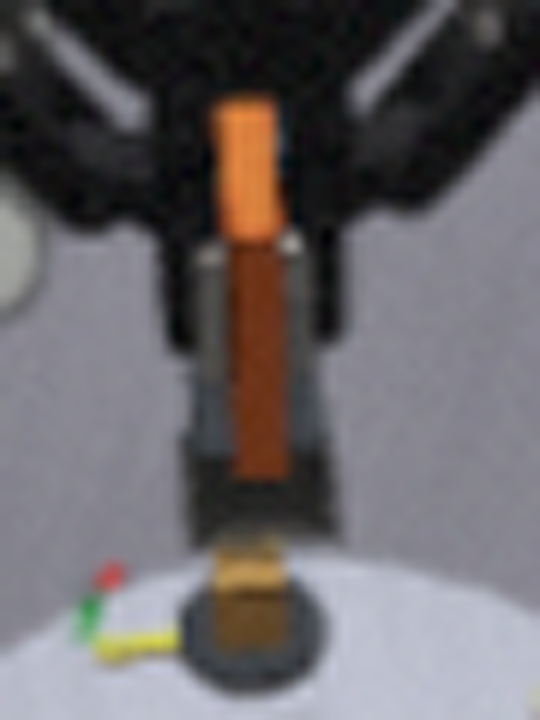

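Run:
```python
from h import *
c,s=np.cos(np.radians(-22)),np.sin(np.radians(-22))
for (cx,cy) in ((.449,-.2555),):
    P=[]
    for z in(.1,.032):
        for a,b in((.022,.005),(-.022,.005)): P.append((cx+a*c-b*s,cy+a*s+b*c,z))
    print(((proj('side',P)-[280,75]+.5)*6-.5).round(0))
    F=[(cx+a*c-b*s,cy+a*s+b*c,.0) for a,b in((.035,.035),(-.035,.035),(-.035,-.035))]
    print('foot',((proj('side',F)-[280,75]+.5)*6-.5).round(0))
s=cv2.imread('pics/side0.png');crop(s,'pics/s0w.png',290,105,340,168,11)
```

```text
[[143. 280.]
 [228. 318.]
 [135. 391.]
 [216. 428.]]
foot [[ 75. 466.]
 [202. 526.]
 [277. 438.]]
```

View pics/s0w.png

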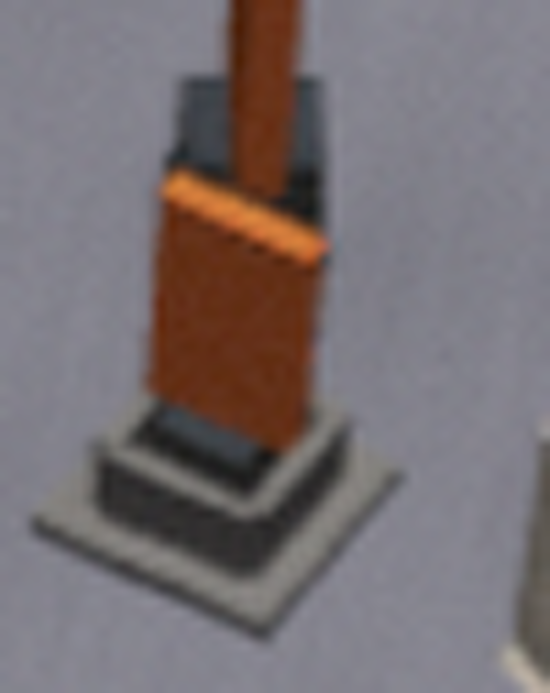

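```bash
python3 plan.py .5567 -.0505 .145 17 2
```

```text
t 5.075 pos [ 0.5551 -0.0508  0.1673] yaw 17.02 tilt [-1.e+00 -1.e-04 -2.e-04] q7 0.5 grip 0.008494788494410111 F [ 0.3 -0.8 -2.3] T [-0.02 -0.02  0.05]
[0.01, -0.0, 0.0] [11.1, -0.1, 0.8]
[0.01, -0.0, 0.0] [11.1, -0.1, 0.8]
```

```bash
python3 -m crank '[[[0,0,0],[11,0,0.8],0],[[0,0,0],[7,0,0.8],0],[[0,0,0],[0,0,0],0],[[0,0,0],[0,0,0],0]]'; python3 plan.py .5567 -.0505 .131 17 2
python3 - <<'E'
from ov import *
s=arm.get_image('side')
O,o=draw(s,'side','pics/s5o.png',235,125,280,185,12)
E
```

```text
t: 5.58
position: [0.5569, -0.0493, 0.1493]
tcp_rot: [[-0.0, -0.294, 0.956], [0.0, 0.956, 0.294], [-1.0, 0.0, 0.0]]
ft_force: [0.8, -0.1, -2.8]
grip_width: 0.0086
t 5.575 pos [ 0.5569 -0.0493  0.1493] yaw 17.09 tilt [-1.e+00  1.e-04  0.e+00] q7 -0.4 grip 0.008566589568179284 F [ 0.8 -0.1 -2.8] T [ 0.04 -0.04  0.08]
[0.04, 0.0, -0.0] [9.1, -0.5, -0.3]
[0.04, 0.0, -0.0] [9.1, -0.5, -0.3]
```

View pics/s5o.png

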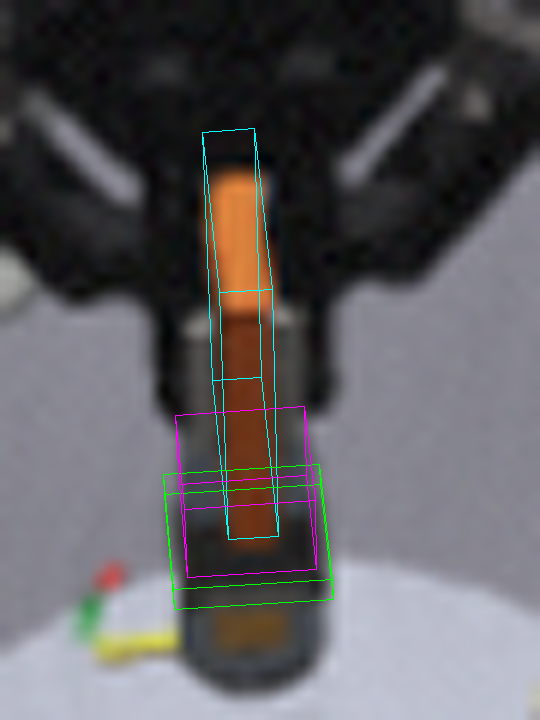

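```bash
python3 -m crank '[[[0,0,0],[5,0,0],0],[[0,0,0],[4,0,0],0],[[0,0,0],[0,0,0],0]]'; python3 plan.py .5567 -.0505 .131 17 2
```

```text
t: 6.0
position: [0.5569, -0.0499, 0.14]
tcp_rot: [[-0.0, -0.293, 0.956], [-0.0, 0.956, 0.293], [-1.0, -0.0, -0.0]]
ft_force: [1.8, -2.7, -3.7]
grip_width: 0.0086
t 6.0 pos [ 0.5569 -0.0499  0.14  ] yaw 17.06 tilt [-1.e+00 -4.e-04 -2.e-04] q7 -0.8 grip 0.008585963230336363 F [ 1.8 -2.7 -3.7] T [-0.8  -0.35 -0.02]
[0.03, -0.0, 0.01] [4.5, -0.3, -0.2]
[0.03, -0.0, 0.01] [4.5, -0.3, -0.2]
```

```bash
python3 -m crank '[[[0,0,0],[3,-0.8,0.2],0],[[0,0,0],[3,0,0],0],[[0,0,0],[3,0,0],0],[[0,0,0],[0,0,0],0]]'; python3 plan.py .5567 -.0505 .131 17 2
```

```text
t: 6.5
position: [0.5571, -0.0503, 0.1309]
tcp_rot: [[-0.0, -0.294, 0.956], [-0.0, 0.956, 0.294], [-1.0, 0.0, -0.0]]
ft_force: [1.1, -4.1, -4.0]
grip_width: 0.0088
t 6.5 pos [ 0.5571 -0.0503  0.1309] yaw 17.07 tilt [-1.e+00  1.e-04 -5.e-04] q7 -1.2 grip 0.008774212554452479 F [ 1.1 -4.1 -4. ] T [-0.74 -0.3  -0.02]
[0.04, -0.01, -0.0] [-0.0, -0.0, -0.2]
[0.04, -0.01, -0.0] [-0.0, -0.0, -0.2]
```

```bash
python3 -m crank '[[[7,0,0],[0,-0.8,0.2],0],[[7,0,0],[0,0,0],0],[[7,0,0],[0,0,0],0],[[7,0,0],[0,0,0],0],[[0,0,0],[0,0,0],0]]'; python3 plan.py .5567 -.0505 .131 17 2;  python3 - <<'E'
from ov import *
s=arm.get_image('side')
crop(s,'pics/s6.png',215,125,305,240,6)
E
```

```text
t: 7.12
position: [0.558, -0.0514, 0.1314]
tcp_rot: [[0.001, 0.192, 0.981], [-0.001, 0.981, -0.192], [-1.0, -0.001, 0.001]]
ft_force: [2.8, -6.0, -3.8]
grip_width: 0.0083
t 7.125 pos [ 0.558  -0.0514  0.1314] yaw -11.04 tilt [-1.e+00 -6.e-04  9.e-04] q7 -24.4 grip 0.008322238020456547 F [ 2.8 -6.  -3.8] T [-1.54 -0.76  0.02]
[-14.02, 0.02, 0.02] [0.2, 0.3, -0.7]
[-14.02, 0.02, 0.02] [0.2, 0.5, -0.6]
```

View pics/s6.png

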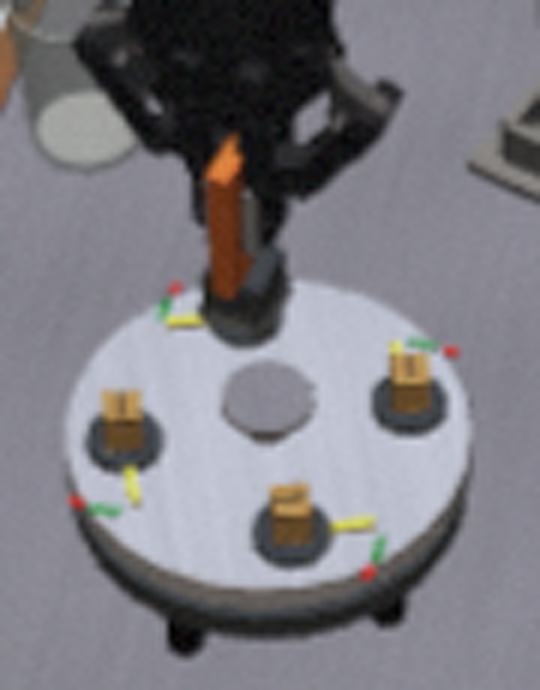

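```bash
python3 -m crank '[[[7,0,0],[0,-1,0.5],0],[[6,0,0],[0,0,0],0],[[0,0,0],[0,0,0],0]]'; python3 plan.py .5567 -.0505 .131 17 2
```

```text
t: 7.55
position: [0.5582, -0.0519, 0.1314]
tcp_rot: [[0.0, 0.405, 0.914], [-0.0, 0.914, -0.405], [-1.0, -0.0, 0.0]]
ft_force: [2.1, -3.3, -3.7]
grip_width: 0.0088
t 7.55 pos [ 0.5582 -0.0519  0.1314] yaw -23.88 tilt [-1.e+00 -0.e+00  5.e-04] q7 -35.0 grip 0.008777396057280855 F [ 2.1 -3.3 -3.7] T [-0.8  -0.59  0.03]
[-20.44, 0.01, 0.01] [0.2, 0.3, -1.0]
[-20.44, 0.01, 0.01] [0.2, 0.6, -0.8]
```

```bash
python3 -m crank '[[[-6,0,0],[0,0,0],0],[[0,0,0],[-10,0,0],0],[[0,0,0],[-17,0,0],0],[[0,0,0],[-8,0,0],0]]'; python3 plan.py .515 .0561 .165 17 4
python3 - <<'E'
from ov import *
s=arm.get_image('side')
crop(s,'pics/s7.png',215,125,305,240,6)
E
```

```text
t: 8.05
position: [0.5584, -0.0518, 0.168]
tcp_rot: [[0.001, 0.308, 0.951], [0.0, 0.951, -0.308], [-1.0, 0.001, 0.001]]
ft_force: [0.3, -0.0, -2.1]
grip_width: 0.009
t 8.05 pos [ 0.5584 -0.0518  0.168 ] yaw -17.96 tilt [-1.0e+00  5.0e-04  1.4e-03] q7 -28.9 grip 0.009045819115413516 F [ 0.3 -0.  -2.1] T [-0.02 -0.    0.02]
[-8.74, 0.02, -0.0] [0.7, 22.3, -18.6]
[-8.74, 0.02, -0.0] [0.7, 24.9, -15.0]
[-8.74, 0.02, -0.0] [0.8, 26.9, -11.1]
[-8.74, 0.02, -0.0] [0.8, 28.2, -6.9]
```

View pics/s7.png

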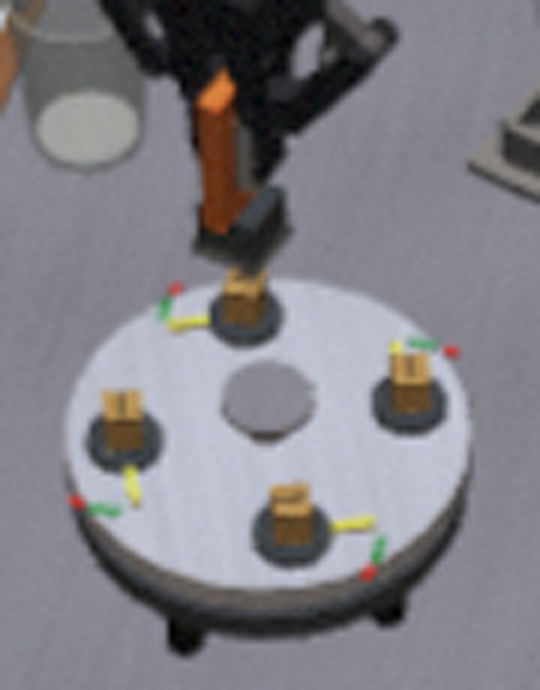

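```bash
python3 -m crank '[[[-8.7,0,0],[0,22.3,-18.6],0],[[-8.7,0,0],[0,24.9,-15],0],[[-8.7,0,0],[0,26.9,-11.1],0],[[-8.8,0,0],[0,28.2,-6.9],0],[[0,0,0],[5,0,0],0]]';python3 -m crank '[[[0,0,0],[5,0,0],0],[[0,0,0],[0,0,0],0],[[0,0,0],[0,0,0],0]]'; python3 plan.py .515 .0561 .15 17 1
python3 - <<'E'
from ov import *
s=arm.get_image('side');t=arm.get_image('top')
crop(t,'pics/t8.png',260,150,350,232,8)
draw(s,'side','pics/s8.png',225,125,305,225,7)
E
```

```text
t: 8.72
position: [0.5142, 0.0579, 0.1617]
tcp_rot: [[0.001, -0.296, 0.955], [0.001, 0.955, 0.296], [-1.0, 0.001, 0.001]]
ft_force: [-0.6, -0.6, -2.0]
grip_width: 0.0088
t: 9.1
position: [0.5148, 0.0555, 0.1563]
tcp_rot: [[-0.0, -0.291, 0.957], [-0.0, 0.957, 0.291], [-1.0, -0.0, -0.0]]
ft_force: [0.8, 0.1, -2.1]
grip_width: 0.0083
t 9.1 pos [0.5148 0.0555 0.1563] yaw 16.91 tilt [-1.e+00 -0.e+00 -2.e-04] q7 -12.1 grip 0.008314894130824237 F [ 0.8  0.1 -2.1] T [-0.   -0.03 -0.02]
[-0.09, -0.01, 0.0] [6.3, 0.5, 0.4]
```

View pics/s8.png

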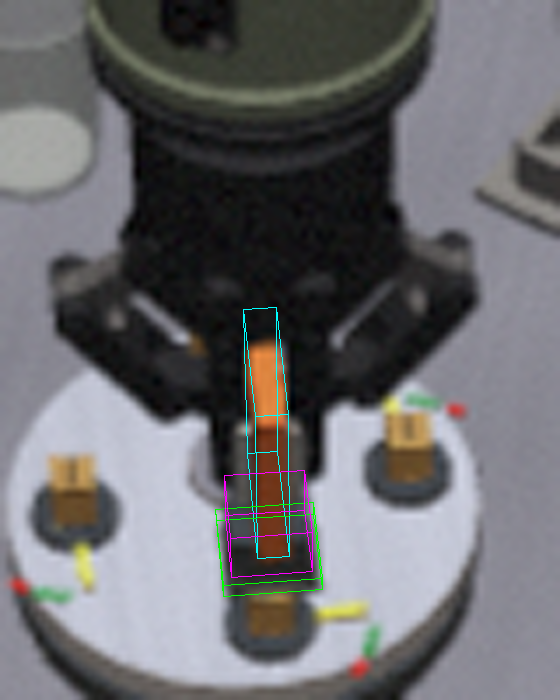

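View pics/t8.png

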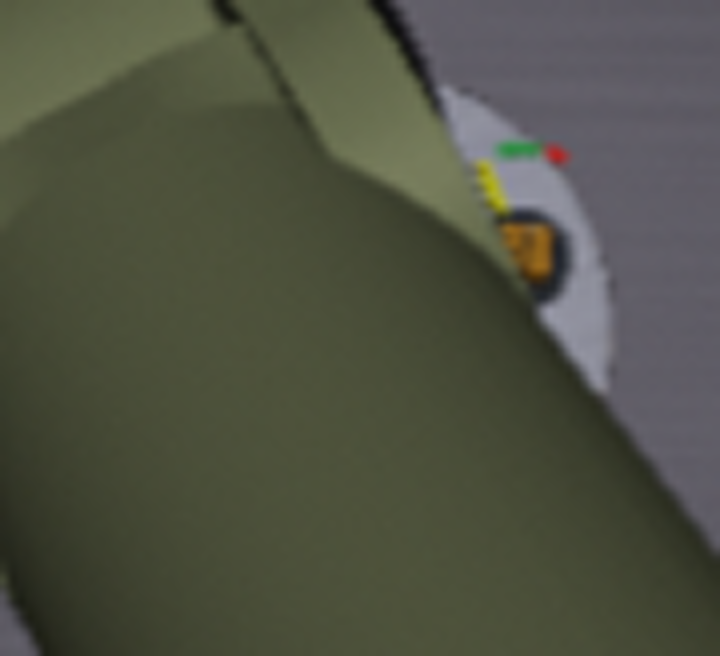

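```bash
python3 -m crank '[[[0,0,0],[8,0.3,0.3],0],[[0,0,0],[7,0,0],0],[[0,0,0],[5,0,0],0],[[0,0,0],[3,0,0],0],[[0,0,0],[0,0,0],0]]'; python3 plan.py .515 .0561 .131 17 1
```

```text
t: 9.82
position: [0.5148, 0.0563, 0.1331]
tcp_rot: [[-0.0, -0.292, 0.956], [0.0, 0.956, 0.292], [-1.0, 0.0, -0.0]]
ft_force: [0.2, 0.3, -2.7]
grip_width: 0.0083
t 9.825 pos [0.5148 0.0563 0.1331] yaw 16.98 tilt [-1.e+00  1.e-04 -3.e-04] q7 -13.5 grip 0.0083275252515283 F [ 0.2  0.3 -2.7] T [-0.01  0.02 -0.06]
[-0.02, -0.02, -0.01] [2.1, -0.3, 0.2]
```

```bash
python3 -m crank '[[[8.2,0,0],[2,0,0],0],[[8.2,0,0],[0,0,0],0],[[8.2,0,0],[0,0,0],0],[[8.2,0,0],[0,0,0],0],[[8.2,0,0],[0,0,0],0]]';python3 -m crank '[[[0,0,0],[0,0,0],0]]'; python3 plan.py .515 .0561 .131 17 1
python3 - <<'E'
from ov import *
s=arm.get_image('side')
crop(s,'pics/s9.png',215,125,305,240,6)
E
```

```text
t: 10.45
position: [0.5152, 0.0558, 0.1315]
tcp_rot: [[0.001, 0.412, 0.911], [-0.0, 0.911, -0.412], [-1.0, -0.0, 0.001]]
ft_force: [2.4, -2.4, -5.6]
grip_width: 0.0089
t: 10.58
position: [0.5152, 0.056, 0.1315]
tcp_rot: [[0.001, 0.406, 0.914], [-0.001, 0.914, -0.406], [-1.0, -0.0, 0.001]]
ft_force: [1.7, -4.8, -4.2]
grip_width: 0.0086
t 10.575 pos [0.5152 0.056  0.1315] yaw -23.98 tilt [-1.e+00 -3.e-04  1.e-03] q7 -47.5 grip 0.008566101681229942 F [ 1.7 -4.8 -4.2] T [-1.03 -0.64  0.07]
[-40.98, 0.05, 0.04] [0.5, 0.1, -0.2]
```

View pics/s9.png

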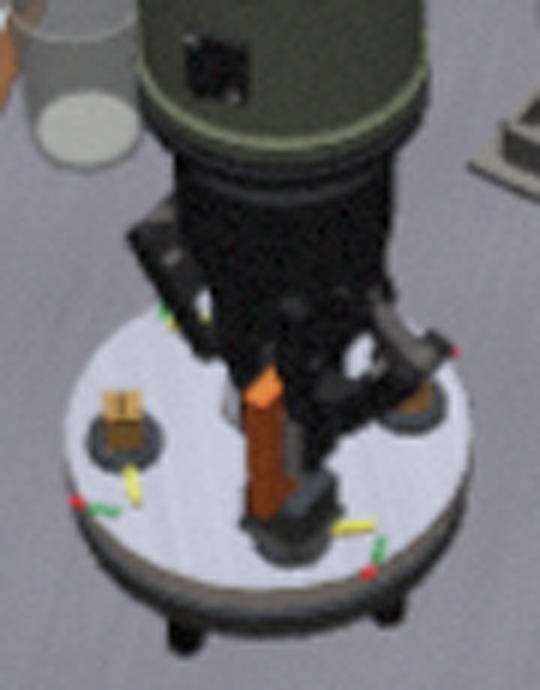

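```bash
python3 -m crank '[[[-6,0,0],[0,0,0],0],[[0,0,0],[-10,0,0],0],[[0,0,0],[-17,0,0],0],[[0,0,0],[-8,0,0],0]]'; python3 plan.py .5903 .0235 .16 17 4
```

```text
t: 11.12
position: [0.5153, 0.0566, 0.168]
tcp_rot: [[0.002, 0.31, 0.951], [0.0, 0.951, -0.31], [-1.0, 0.001, 0.001]]
ft_force: [-0.4, 0.2, -2.9]
grip_width: 0.0085
t 11.125 pos [0.5153 0.0566 0.168 ] yaw -18.05 tilt [-1.0e+00  9.0e-04  1.4e-03] q7 -41.2 grip 0.008489226931914593 F [-0.4  0.2 -2.9] T [0.01 0.04 0.  ]
[-8.76, 0.02, -0.01] [2.0, -2.1, 20.4]
[-8.76, 0.02, -0.01] [2.0, -5.1, 19.8]
[-8.76, 0.02, -0.01] [2.0, -8.1, 18.8]
[-8.76, 0.02, -0.01] [2.0, -10.9, 17.4]
```

```bash
python3 -m crank '[[[-8.8,0,0],[0,-2.1,20.4],0],[[-8.7,0,0],[0,-5.1,19.8],0],[[-8.8,0,0],[0,-8.1,18.8],0],[[-8.7,0,0],[2,-10.9,17.4],0],[[0,0,0],[6,0,0],0]]';python3 -m crank '[[[0,0,0],[4,0,0],0],[[0,0,0],[0,0,0],0],[[0,0,0],[0,0,0],0]]'; python3 plan.py .5903 .0235 .15 17 1
python3 - <<'E'
from ov import *
s=arm.get_image('side');t=arm.get_image('top')
crop(t,'pics/t10.png',260,150,350,232,8)
draw(s,'side','pics/s10.png',205,125,305,225,7)
E
```

```text
t: 11.75
position: [0.5908, 0.0225, 0.1585]
tcp_rot: [[0.001, -0.291, 0.957], [0.0, 0.957, 0.291], [-1.0, 0.0, 0.001]]
ft_force: [-0.0, 0.2, -2.9]
grip_width: 0.0091
t: 12.12
position: [0.5897, 0.0236, 0.1546]
tcp_rot: [[0.0, -0.292, 0.956], [-0.0, 0.956, 0.292], [-1.0, -0.0, 0.0]]
ft_force: [0.2, 0.1, -2.7]
grip_width: 0.0082
t 12.125 pos [0.5897 0.0236 0.1546] yaw 16.97 tilt [-1.e+00 -2.e-04  2.e-04] q7 -6.5 grip 0.008230063324865878 F [ 0.2  0.1 -2.7] T [-0.   -0.    0.04]
[-0.03, 0.01, 0.01] [4.6, -0.2, 0.5]
```

View pics/s10.png

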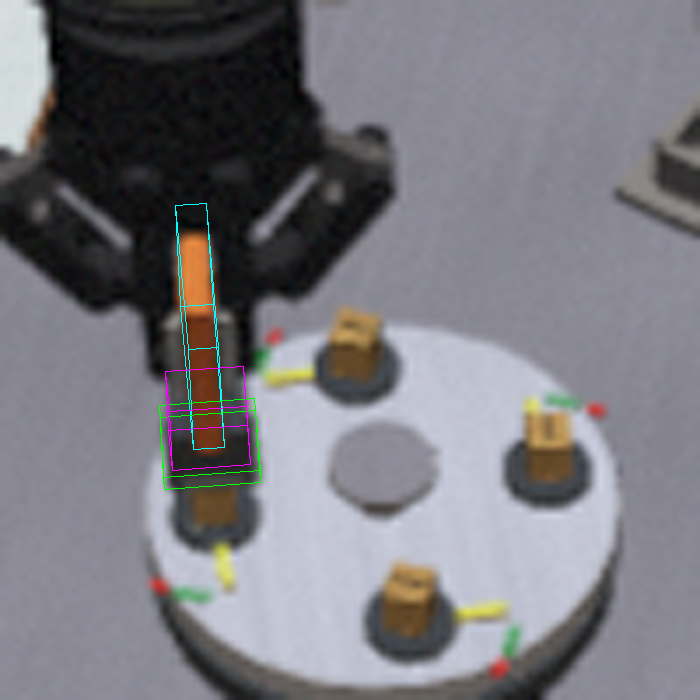

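View pics/t10.png

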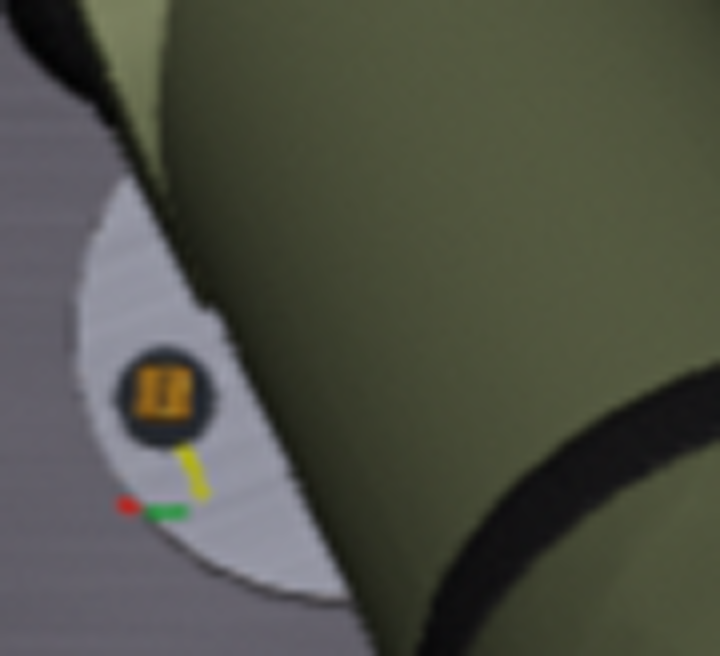

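```bash
cat > head.py <<'E'
import sys; from h import *
def heads(f):
    c=cv2.imread(f); hsv=cv2.cvtColor(c,cv2.COLOR_BGR2HSV)
    m=((hsv[...,0]>8)&(hsv[...,0]<24)&(hsv[...,1]>120)&(hsv[...,2]>60)).astype(np.uint8)
    for k in cv2.findContours(m,cv2.RETR_EXTERNAL,cv2.CHAIN_APPROX_NONE)[0]:
        if 2000<cv2.contourArea(k):
            r=cv2.minAreaRect(k); print(f,np.round(r[0]),np.round(r[1],1),'yaw mod 90:',-r[2]%90)
for f in sys.argv[1:]: heads(f)
E
python3 head.py pics/tf.png pics/t10.png pics/t8.png
```

```text
pics/tf.png [415. 502.] [57.2 58.5] yaw mod 90: 18.434951782226562
pics/tf.png [163. 392.] [58.5 56. ] yaw mod 90: 18.434951782226562
pics/tf.png [524. 251.] [56.8 58.3] yaw mod 90: 16.927513122558594
pics/tf.png [273. 142.] [56.9 58. ] yaw mod 90: 15.945396423339844
pics/t10.png [163. 392.] [58.8 56.8] yaw mod 90: 86.63353943824768
pics/t8.png [526. 252.] [59. 53.] yaw mod 90: 0.0
```

```bash
python3 -m crank '[[[0,0,0],[8,0,0.5],0],[[0,0,0],[6,0,0],0],[[0,0,0],[5,0,0],0],[[0,0,0],[4,0,0],0],[[0,0,0],[0,0,0],0]]'; python3 plan.py .5903 .0235 .131 17 1
```

```text
t: 12.85
position: [0.5902, 0.0234, 0.131]
tcp_rot: [[-0.0, -0.292, 0.956], [0.0, 0.956, 0.292], [-1.0, 0.0, -0.0]]
ft_force: [-1.3, 0.8, -3.0]
grip_width: 0.0086
t 12.85 pos [0.5902 0.0234 0.131 ] yaw 16.98 tilt [-1.e+00  1.e-04 -4.e-04] q7 -7.4 grip 0.008624356236135982 F [-1.3  0.8 -3. ] T [-0.01  0.03 -0.03]
[-0.02, -0.03, -0.01] [-0.0, 0.1, 0.1]
```

```bash
python3 -m crank '[[[8.6,0,0],[0,0,0],0],[[8.6,0,0],[0,0,0],0],[[8.6,0,0],[0,0,0],0],[[8.6,0,0],[0,0,0],0],[[8.6,0,0],[0,0,0],0]]';python3 -m crank '[[[0,0,0],[0,0,0],0]]'; python3 plan.py .515 .0561 .131 17 1; python3 -m crank '[[[-6,0,0],[0,0,0],0],[[0,0,0],[-10,0,0],0],[[0,0,0],[-17,0,0],0],[[0,0,0],[-8,0,0],0]]'; python3 plan.py .4825 -.0193 .16 17 4
```

```text
t: 13.48
position: [0.5906, 0.0233, 0.1316]
tcp_rot: [[0.001, 0.443, 0.896], [-0.0, 0.896, -0.443], [-1.0, 0.0, 0.001]]
ft_force: [2.1, 0.0, -4.9]
grip_width: 0.0083
t: 13.6
position: [0.5906, 0.0233, 0.1315]
tcp_rot: [[0.001, 0.438, 0.899], [-0.0, 0.899, -0.438], [-1.0, -0.0, 0.001]]
ft_force: [1.0, -2.0, -3.0]
grip_width: 0.0086
t 13.6 pos [0.5906 0.0233 0.1315] yaw -25.97 tilt [-1.e+00 -1.e-04  8.e-04] q7 -43.1 grip 0.008593461099671438 F [ 1. -2. -3.] T [-0.49 -0.41 -0.05]
[-42.97, 0.04, 0.02] [0.5, -3.6, -82.3]
t: 14.1
position: [0.5908, 0.0235, 0.1681]
tcp_rot: [[0.002, 0.343, 0.939], [0.0, 0.939, -0.343], [-1.0, 0.001, 0.002]]
ft_force: [0.7, -0.2, -2.4]
grip_width: 0.0087
t 14.1 pos [0.5908 0.0235 0.1681] yaw -20.05 tilt [-1.0e+00  9.0e-04  1.6e-03] q7 -37.3 grip 0.008652286256265946 F [ 0.7 -0.2 -2.4] T [-0.04 -0.05 -0.05]
[-9.26, 0.03, -0.0] [2.0, -19.3, -21.8]
[-9.26, 0.03, -0.0] [2.0, -15.6, -24.6]
[-9.26, 0.03, -0.0] [2.0, -11.4, -26.8]
[-9.26, 0.03, -0.0] [2.0, -7.0, -28.3]
```

```bash
python3 -m crank '[[[-9.3,0,0],[0,-19.3,-21.8],0],[[-9.3,0,0],[0,-15.6,-24.6],0],[[-9.2,0,0],[0,-11.4,-26.8],0],[[-9.2,0,0],[2,-7,-28.3],0],[[0,0,0],[6,0,0],0]]';python3 -m crank '[[[0,0,0],[4,0,0],0],[[0,0,0],[0,0,0],0],[[0,0,0],[0,0,0],0]]'; python3 plan.py .4825 -.0193 .15 17 1
python3 - <<'E'
from ov import *
s=arm.get_image('side');t=arm.get_image('top')
crop(t,'pics/t11.png',260,150,350,232,8)
draw(s,'side','pics/s11.png',205,125,305,225,7)
E
python3 head.py pics/t11.png
```

```text
t: 14.72
position: [0.4808, -0.0207, 0.159]
tcp_rot: [[0.0, -0.292, 0.956], [-0.001, 0.956, 0.292], [-1.0, -0.001, -0.0]]
ft_force: [1.1, 0.2, -1.7]
grip_width: 0.0087
t: 15.1
position: [0.4824, -0.0192, 0.1544]
tcp_rot: [[0.0, -0.292, 0.956], [0.0, 0.956, 0.292], [-1.0, 0.0, 0.0]]
ft_force: [0.4, -0.4, -2.7]
grip_width: 0.0083
t 15.1 pos [ 0.4824 -0.0192  0.1544] yaw 16.98 tilt [-1.e+00  1.e-04  2.e-04] q7 -3.0 grip 0.008349366107223935 F [ 0.4 -0.4 -2.7] T [ 0.03 -0.05 -0.01]
[-0.02, 0.01, -0.01] [4.4, -0.2, 0.1]
```

View pics/s11.png

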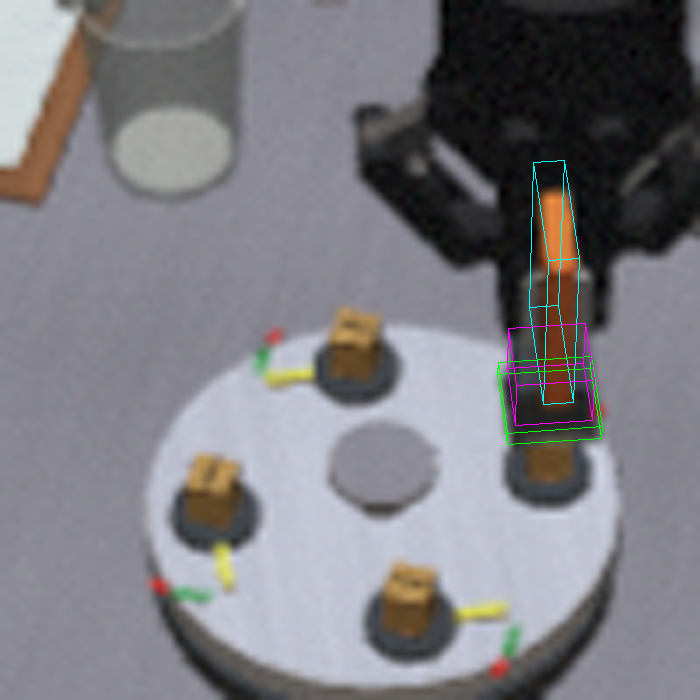

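View pics/t11.png

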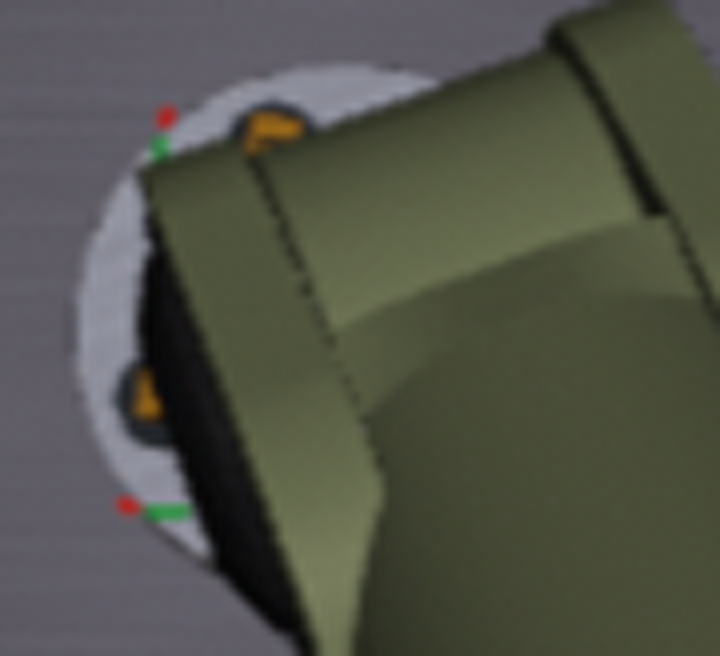

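```bash
python3 -m crank '[[[0,0,0],[8,0,0.3],0],[[0,0,0],[6,0,0],0],[[0,0,0],[5,0,0],0],[[0,0,0],[4,0,0],0],[[0,0,0],[0,0,0],0]]'; python3 plan.py .4825 -.0193 .131 17 1
```

```text
t: 15.82
position: [0.4822, -0.0194, 0.131]
tcp_rot: [[-0.001, -0.292, 0.956], [0.0, 0.956, 0.292], [-1.0, 0.0, -0.0]]
ft_force: [0.5, -0.1, -2.1]
grip_width: 0.0089
t 15.825 pos [ 0.4822 -0.0194  0.131 ] yaw 16.98 tilt [-1.e+00  2.e-04 -5.e-04] q7 -4.5 grip 0.00890268304708367 F [ 0.5 -0.1 -2.1] T [0.   0.   0.02]
[-0.02, -0.03, -0.01] [0.0, 0.0, 0.4]
```

```bash
python3 -m crank '[[[8.6,0,0],[0,0,0],0],[[8.6,0,0],[0,0,0],0],[[8.6,0,0],[0,0,0],0],[[8.6,0,0],[0,0,0],0],[[8.6,0,0],[0,0,0],0]]';python3 -m crank '[[[0,0,0],[0,0,0],0],[[0,0,0],[0,0,0],0],[[0,0,0],[0,0,0],0]]'; python3 plan.py .515 .0561 .131 17 1
python3 - <<'E'
from ov import *
s=arm.get_image('side');t=arm.get_image('top')
crop(t,'pics/t12.png',260,150,350,232,8)
crop(s,'pics/s12.png',205,125,305,225,7)
E
```

```text
t: 16.45
position: [0.4828, -0.0197, 0.1316]
tcp_rot: [[0.001, 0.443, 0.896], [-0.0, 0.896, -0.443], [-1.0, 0.0, 0.001]]
ft_force: [1.3, -1.2, -4.1]
grip_width: 0.0086
t: 16.82
position: [0.4827, -0.0196, 0.1315]
tcp_rot: [[0.001, 0.437, 0.899], [0.0, 0.899, -0.437], [-1.0, 0.0, 0.001]]
ft_force: [3.1, -2.4, -1.3]
grip_width: 0.0087
t 16.825 pos [ 0.4827 -0.0196  0.1315] yaw -25.91 tilt [-1.e+00  4.e-04  7.e-04] q7 -39.9 grip 0.008709657771132038 F [ 3.1 -2.4 -1.3] T [-0.74 -1.05  0.11]
[-42.91, 0.05, -0.01] [0.5, 82.2, -4.0]
```

View pics/s12.png

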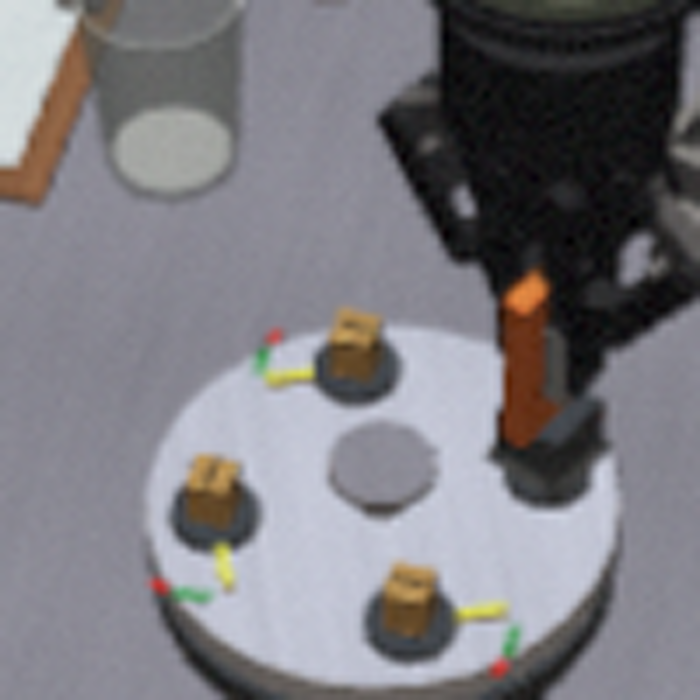

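View pics/t12.png

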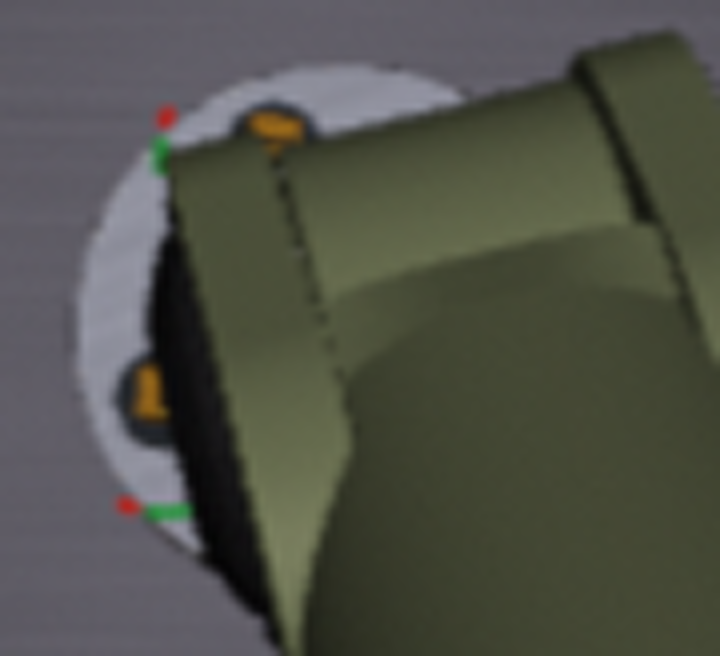

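```bash
python3 -m crank '[[[7,0,0],[0,0,0],0],[[7,0,0],[0,0,0],0],[[7,0,0],[0,0,0],0],[[4,0,0],[0,0,0],0],[[0,0,0],[0,0,0],0]]'; python3 plan.py .515 .0561 .131 17 1;python3 -m crank '[[[5,0,0],[0,0,0],0],[[5,0,0],[0,0,0],0],[[0,0,0],[0,0,0],0]]'; python3 plan.py .515 .0561 .131 17 1|head -1
```

```text
t: 17.55
position: [0.4827, -0.0197, 0.1315]
tcp_rot: [[0.001, 0.778, 0.629], [-0.0, 0.629, -0.778], [-1.0, 0.001, 0.001]]
ft_force: [4.8, -3.7, -1.1]
grip_width: 0.0085
t 17.55 pos [ 0.4827 -0.0197  0.1315] yaw -51.04 tilt [-1.e+00  6.e-04  8.e-04] q7 -60.5 grip 0.00846238608681687 F [ 4.8 -3.7 -1.1] T [-1.1  -1.22  0.05]
[-68.04, 0.06, -0.0] [0.5, 72.7, -38.6]
t: 17.92
position: [0.4828, -0.0197, 0.1315]
tcp_rot: [[0.001, 0.875, 0.484], [-0.0, 0.484, -0.875], [-1.0, 0.001, 0.001]]
ft_force: [5.6, -4.6, -1.6]
grip_width: 0.009
t 17.925 pos [ 0.4828 -0.0197  0.1315] yaw -61.06 tilt [-1.e+00  8.e-04  7.e-04] q7 -68.7 grip 0.009044258896673235 F [ 5.6 -4.6 -1.6] T [-1.27 -1.27  0.12]
```

```bash
python3 -m crank '[[[4,0,0],[0,0.2,0.5],0],[[0,0,0],[0,0,0],0]]'|grep -v rot; python3 plan.py .515 .0561 .131 17 1|head -1;python3 -m crank '[[[4,0,0],[0,0,0],0],[[0,0,0],[0,0,0],0]]'|grep -v rot; python3 plan.py .515 .0561 .131 17 1|head -1;  python3 - <<'E'
from ov import *
s=arm.get_image('side')
crop(s,'pics/s13.png',205,125,305,225,7)
E
```

```text
t: 18.18
position: [0.4829, -0.0199, 0.1314]
ft_force: [3.0, -3.8, -0.3]
grip_width: 0.0084
t 18.175 pos [ 0.4829 -0.0199  0.1314] yaw -64.97 tilt [-1.e+00  3.e-04  3.e-04] q7 -71.8 grip 0.008449505009404536 F [ 3.  -3.8 -0.3] T [-1.01 -0.94  0.18]
t: 18.42
position: [0.4829, -0.0199, 0.1314]
ft_force: [4.0, -3.7, -0.3]
grip_width: 0.0087
t 18.425 pos [ 0.4829 -0.0199  0.1314] yaw -68.94 tilt [-1.e+00  3.e-04  3.e-04] q7 -75.1 grip 0.008717982771091086 F [ 4.  -3.7 -0.3] T [-1.09 -1.02  0.15]
```

View pics/s13.png

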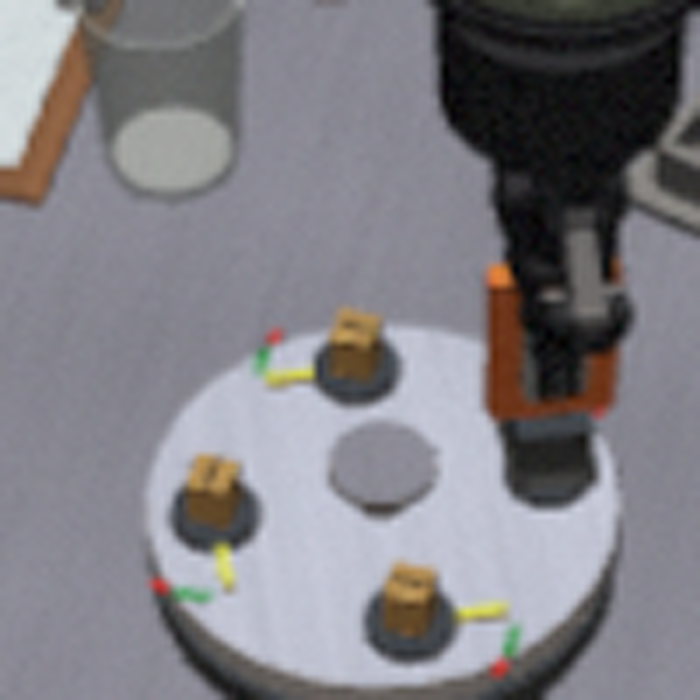

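```bash
cat > tq.py <<'E'
from station import arm; import numpy as np
o=arm.get_obs(); R=np.array(o['tcp_rot']); print('t',o['t'],'yaw',np.degrees(np.arctan2(R[1,2],R[0,2])).round(2),'T',np.array(o['ft_torque']).round(3),'F',np.array(o['ft_force']).round(1),'e7',np.array(o['effort'])[4:].round(3),'g',round(o['grip_width'],4),'pos',np.array(o['position']).round(4))
E
for i in 1; do python3 -m crank '[[[4,0,0],[0,0,0],0],[[0,0,0],[0,0,0],0]]'>/dev/null; python3 tq.py;python3 -m crank '[[[0,0,0],[0,0,0],0]]'>/dev/null; python3 tq.py;  done
```

```text
t 18.725 yaw -72.94 T [-1.14  -0.99   0.223] F [ 3.  -5.3 -1.6] e7 [-1.371  1.209 -1.034] g 0.0084 pos [ 0.4829 -0.0199  0.1314]
t 18.85 yaw -72.88 T [-1.162 -0.979  0.22 ] F [ 3.2 -4.3 -0.7] e7 [-1.163  1.225 -0.25 ] g 0.0089 pos [ 0.4829 -0.02    0.1314]
```

```bash
python3 -m crank '[[[4,0,0],[0,0,0],0],[[0,0,0],[0,0,0],0]]'>/dev/null; python3 tq.py;python3 -m crank '[[[4,0,0],[0,0,0],0],[[0,0,0],[0,0,0],0]]'>/dev/null; python3 tq.py;python3 -m crank '[[[0,0,0],[0,0,0],0]]'>/dev/null; python3 tq.py;python3 - <<'E'
from ov import *
s=arm.get_image('side');t=arm.get_image('top')
crop(s,'pics/s14.png',255,160,305,210,12)
crop(t,'pics/t14.png',260,150,350,232,8)
E
```

```text
t 19.1 yaw -76.94 T [-1.193 -0.997  0.281] F [ 4.4 -4.7 -0.7] e7 [-1.461  1.268 -1.087] g 0.0084 pos [ 0.4829 -0.02    0.1314]
t 19.35 yaw -80.94 T [-1.27  -0.984  0.32 ] F [ 4.2 -4.1 -1. ] e7 [-1.535  1.274 -1.128] g 0.0088 pos [ 0.4829 -0.02    0.1314]
t 19.475 yaw -80.88 T [-1.238 -1.002  0.302] F [ 3.8 -5.  -1. ] e7 [-1.319  1.291 -0.346] g 0.0086 pos [ 0.4829 -0.02    0.1313]
```

View pics/s14.png

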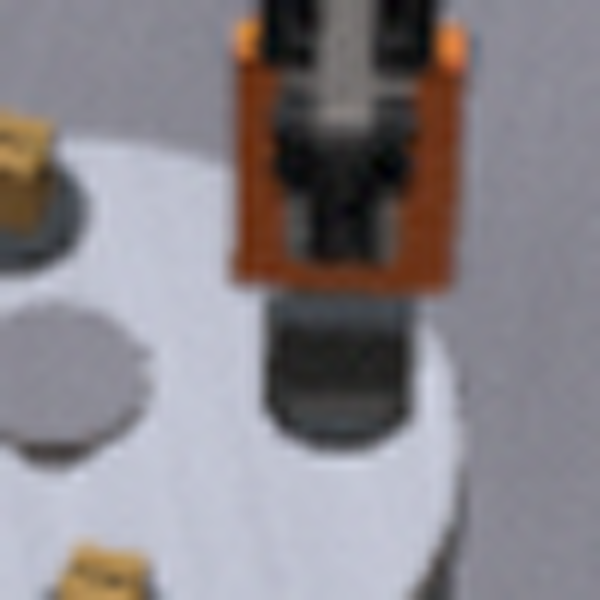

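View pics/t14.png

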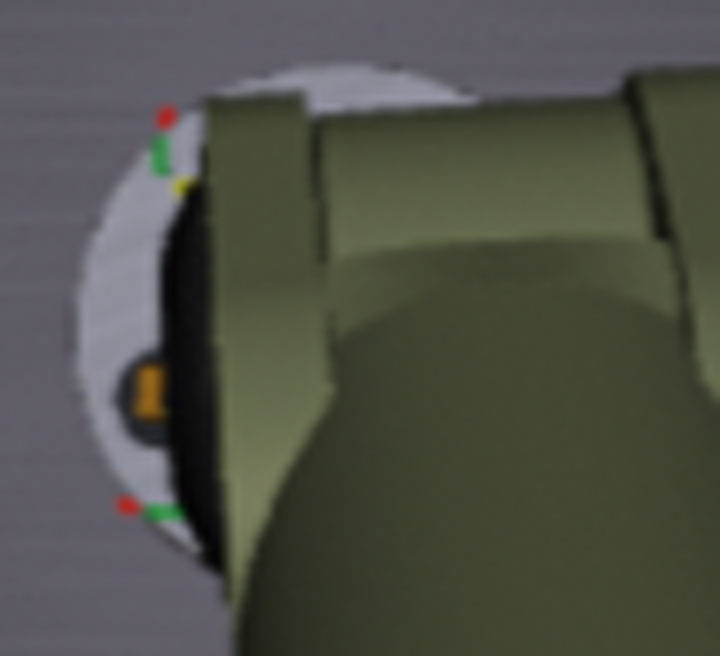

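```bash
python3 -m crank '[[[-9,0,0],[0,0,0],0],[[-9,0,0],[0,0,0],0],[[-9,0,0],[0,0,0],0],[[-9,0,0],[0,0,0],0],[[0,0,0],[-5,0,0],0]]'>/dev/null; python3 tq.py; python3 -m crank '[[[0,0,0],[-12,0,0],0],[[0,0,0],[-14,0,0],0],[[0,0,0],[-5,0,0],0]]'>/dev/null; python3 plan.py .5905 .0234 .16 -5 4
```

```text
t 20.2 yaw -44.98 T [-0.083 -0.026 -0.019] F [ 0.5 -0.  -3. ] e7 [ 0.568 -0.34   2.372] g 0.0088 pos [ 0.482  -0.0198  0.1361]
t 20.575 pos [ 0.4832 -0.0196  0.1687] yaw -45.06 tilt [-1.      0.0012  0.0011] q7 -54.7 grip 0.008408985924898478 F [ 0.2 -0.9 -3.1] T [ 0.02 -0.02 -0.01]
[-10.01, 0.02, -0.01] [2.2, 26.6, 11.3]
[-10.01, 0.02, -0.01] [2.2, 24.2, 15.8]
[-10.01, 0.02, -0.01] [2.2, 21.1, 19.8]
[-10.01, 0.02, -0.01] [2.2, 17.3, 23.1]
```

```bash
python3 -m crank '[[[-10,0,0],[0,26.6,11.3],0],[[-10,0,0],[0,24.2,15.8],0],[[-10,0,0],[0,21.1,19.8],0],[[-10,0,0],[2,17.3,23.1],0],[[0,0,0],[6,0,0],0]]' >/dev/null;python3 -m crank '[[[0,0,0],[4,0,0],0],[[0,0,0],[0,0,0],0],[[0,0,0],[0,0,0],0]]'>/dev/null; python3 plan.py .5905 .0234 .15 -5 1
python3 - <<'E'
from ov import *
s=arm.get_image('side');t=arm.get_image('top')
crop(t,'pics/t15.png',260,150,350,232,8)
draw(s,'side','pics/s15.png',205,125,305,225,7)
E
python3 head.py pics/t15.png
```

```text
t 21.575 pos [0.5898 0.0231 0.1556] yaw -5.06 tilt [-1.e+00 -2.e-04  2.e-04] q7 -24.2 grip 0.008633786376106262 F [ 0.7  0.8 -2.8] T [-0.   -0.02  0.01]
[-0.06, 0.01, 0.01] [5.6, 0.4, 0.7]
pics/t15.png [163. 392.] [59.  56.8] yaw mod 90: 86.98721265792847
```

View pics/s15.png

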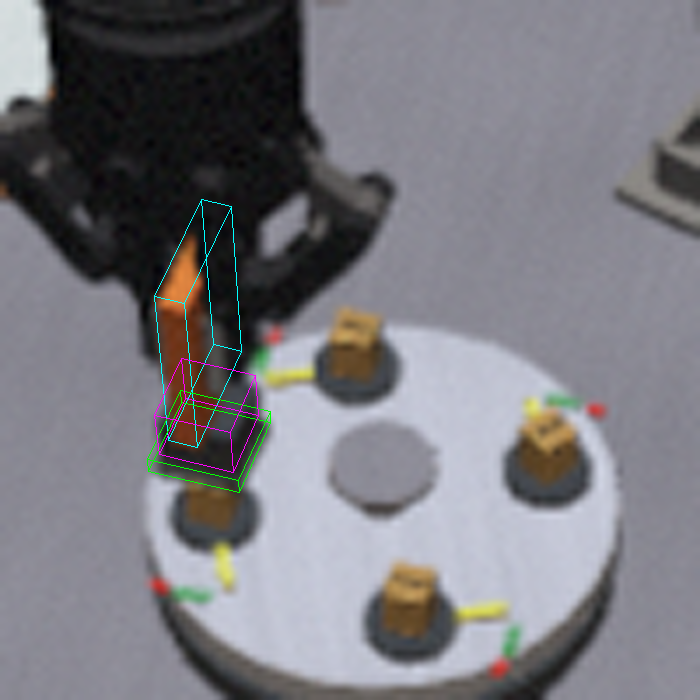

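View pics/t15.png

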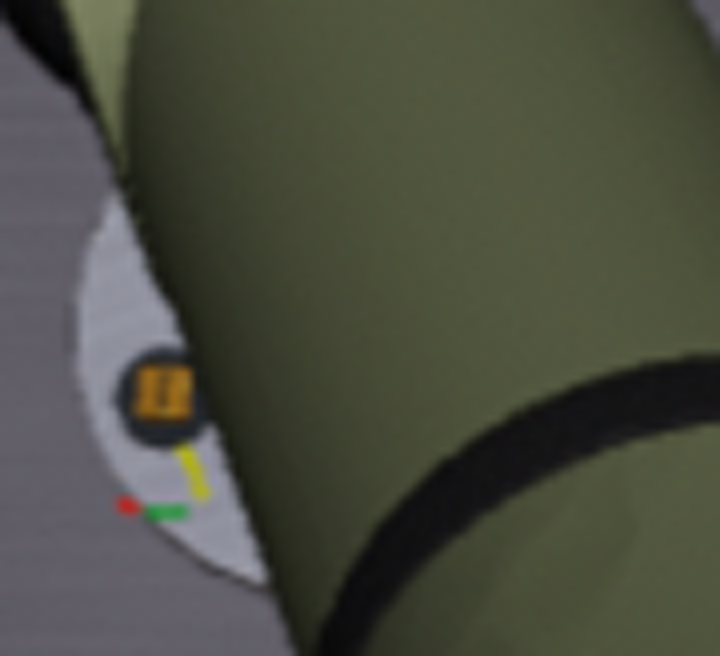

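```bash
python3 -m crank '[[[0,0,0],[8,0.3,0.5],0],[[0,0,0],[6,0,0],0],[[0,0,0],[6,0,0],0],[[0,0,0],[4,0,0],0],[[0,0,0],[0,0,0],0]]'>/dev/null; python3 plan.py .5905 .0234 .131 -5 1
```

```text
t 22.3 pos [0.5903 0.0235 0.1309] yaw -5.02 tilt [-1.e+00 -0.e+00 -6.e-04] q7 -24.9 grip 0.008666442128232497 F [ 0.   0.1 -1.4] T [-0.03  0.01 -0.  ]
[-0.02, -0.04, 0.0] [-0.1, -0.1, 0.2]
```

Turn to about −60 (before the stop's bite), then in small steps.

```bash
python3 -m crank '[[[10,0,0],[0,0,0],0],[[10,0,0],[0,0,0],0],[[10,0,0],[0,0,0],0],[[10,0,0],[0,0,0],0],[[6,0,0],[0,0,0],0]]'>/dev/null; python3 tq.py; python3 -m crank '[[[7,0,0],[0,0,0],0],[[7,0,0],[0,0,0],0],[[0,0,0],[0,0,0],0]]'>/dev/null; python3 tq.py; python3 -m crank '[[[4,0,0],[0,0,0],0],[[4,0,0],[0,0,0],0],[[0,0,0],[0,0,0],0]]'>/dev/null; python3 tq.py;python3 - <<'E'
from ov import *
s=arm.get_image('side')
crop(s,'pics/s16.png',205,125,305,225,7)
E
```

```text
t 22.925 yaw -51.29 T [-0.632 -0.383  0.052] F [ 0.7 -3.  -4.1] e7 [-0.309  0.279  1.333] g 0.0088 pos [0.5908 0.0232 0.1315]
t 23.3 yaw -64.98 T [-0.97  -0.442  0.11 ] F [ 1.6 -4.7 -3.5] e7 [-1.559  0.31  -2.028] g 0.0085 pos [0.5908 0.0231 0.1315]
t 23.675 yaw -72.85 T [-1.26  -0.536  0.186] F [ 1.8 -5.1 -1.9] e7 [-1.651  0.442 -1.269] g 0.0086 pos [0.5908 0.0231 0.1315]
```

View pics/s16.png

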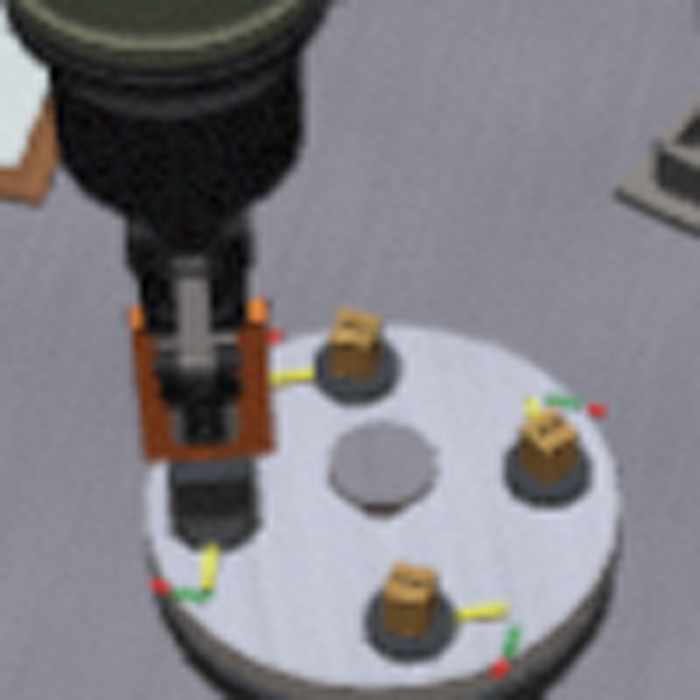

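```bash
python3 -m crank '[[[5,0,0],[0,0,0],0],[[5,0,0],[0,0,0],0],[[0,0,0],[0,0,0],0],[[0,0,0],[0,0,0],0]]'>/dev/null; python3 tq.py;python3 - <<'E'
from ov import *
s=arm.get_image('side')
crop(s,'pics/s17.png',205,125,305,225,7)
E
```

```text
t 24.225 yaw -82.81 T [-1.327 -0.482  0.315] F [ 2.1 -5.3 -2.3] e7 [-1.586  0.508 -0.384] g 0.0085 pos [0.5908 0.0231 0.1315]
```

View pics/s17.png

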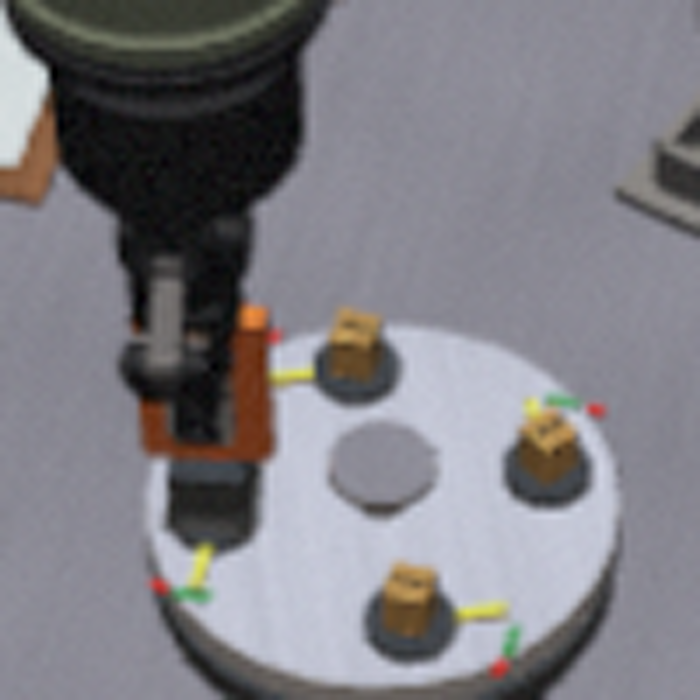

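```bash
python3 -m crank '[[[-9.5,0,0],[0,0,0],0],[[-9.5,0,0],[0,0,0],0],[[-9.5,0,0],[0,0,0],0],[[-9.5,0,0],[0,0,0],0],[[0,0,0],[-5,0,0],0]]'>/dev/null; python3 tq.py; python3 -m crank '[[[0,0,0],[-12,0,0],0],[[0,0,0],[-14,0,0],0],[[0,0,0],[-5,0,0],0]]'>/dev/null; python3 plan.py .558 -.052 .16 -5 4;python3 - <<'E'
from ov import *
s=arm.get_image('side')
draw(s,'side','pics/s18.png',205,125,305,225,7)
E
```

```text
t 24.9 yaw -44.92 T [-0.054 -0.003  0.04 ] F [ 0.6  0.3 -2.6] e7 [ 0.689 -0.361  2.579] g 0.0084 pos [0.5902 0.0237 0.1363]
t 25.275 pos [0.5911 0.0237 0.1689] yaw -45.06 tilt [-1.      0.0014  0.0012] q7 -57.5 grip 0.008423351947403426 F [ 0.1  0.3 -3. ] T [-0.04  0.09 -0.  ]
[-10.01, 0.02, -0.01] [2.2, -19.2, 7.6]
[-10.01, 0.02, -0.01] [2.2, -20.2, 4.1]
[-10.01, 0.02, -0.01] [2.2, -20.6, 0.5]
[-10.01, 0.02, -0.01] [2.2, -20.4, -3.1]
```

View pics/s18.png

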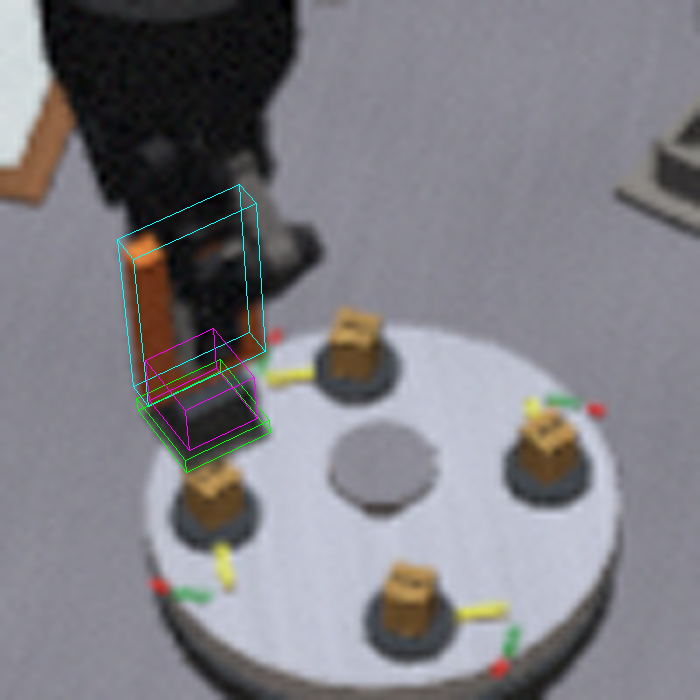

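```bash
python3 -m crank '[[[-10,0,0],[0,-19.2,7.6],0],[[-10,0,0],[0,-20.2,4.1],0],[[-10,0,0],[0,-20.6,0.5],0],[[-10,0,0],[2,-20.4,-3.1],0],[[0,0,0],[6,0,0],0]]' >/dev/null;python3 -m crank '[[[0,0,0],[4,0,0],0],[[0,0,0],[0,0,0],0],[[0,0,0],[0,0,0],0]]'>/dev/null; python3 plan.py .5582 -.052 .15 -5 1
python3 - <<'E'
from ov import *
s=arm.get_image('side');t=arm.get_image('top')
crop(t,'pics/t19.png',260,150,350,232,8)
draw(s,'side','pics/s19.png',205,125,305,225,7)
E
python3 head.py pics/t19.png
```

```text
t 26.325 pos [ 0.5578 -0.0515  0.1554] yaw -5.01 tilt [-1.e+00  1.e-04  1.e-04] q7 -16.4 grip 0.008495045688255157 F [-0.7 -0.2 -2.2] T [-0.04 -0.07  0.03]
[-0.01, 0.01, -0.01] [5.4, -0.5, 0.5]
pics/t19.png [415. 502.] [56.5 58.1] yaw mod 90: 53.74616241455078
pics/t19.png [163. 392.] [59.1 56.5] yaw mod 90: 87.51044702529907
pics/t19.png [273. 143.] [58.1 59. ] yaw mod 90: 49.89908981323242
```

View pics/s19.png

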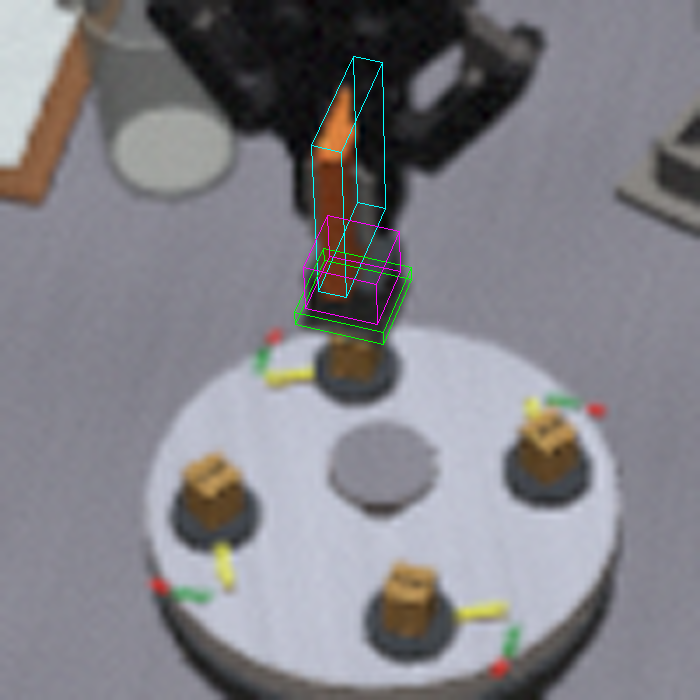

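```bash
python3 -m crank '[[[0,0,0],[8,-0.4,0.4],0],[[0,0,0],[6,0,0],0],[[0,0,0],[6,0,0],0],[[0,0,0],[4,0,0],0],[[0,0,0],[0,0,0],0]]'>/dev/null; python3 tq.py
```

```text
t 27.05 yaw -5.02 T [-0.022 -0.016 -0.014] F [ 0.7  0.2 -2.4] e7 [ 0.069 -0.157 -0.048] g 0.0086 pos [ 0.5578 -0.0526  0.131 ]
```

```bash
python3 -m crank '[[[10,0,0],[0,0,0],0],[[10,0,0],[0,0,0],0],[[10,0,0],[0,0,0],0],[[10,0,0],[0,0,0],0],[[6,0,0],[0,0,0],0]]'>/dev/null; python3 tq.py; python3 -m crank '[[[7,0,0],[0,0,0],0],[[7,0,0],[0,0,0],0],[[0,0,0],[0,0,0],0]]'>/dev/null; python3 tq.py; python3 -m crank '[[[4,0,0],[0,0,0],0],[[4,0,0],[0,0,0],0],[[0,0,0],[0,0,0],0]]'>/dev/null; python3 tq.py;python3 - <<'E'
from ov import *
s=arm.get_image('side')
crop(s,'pics/s20.png',205,125,305,225,7)
E
```

```text
t 27.675 yaw -51.26 T [-0.078 -0.454  0.11 ] F [ 1.6  0.1 -5.1] e7 [0.244 0.686 1.327] g 0.0087 pos [ 0.5583 -0.0524  0.1316]
t 28.05 yaw -64.97 T [-0.298 -0.705  0.126] F [ 2.2 -0.7 -4.1] e7 [-0.797  0.836 -2.015] g 0.0085 pos [ 0.5583 -0.0525  0.1315]
t 28.425 yaw -72.84 T [-0.262 -0.748  0.197] F [ 2.3 -0.9 -1.8] e7 [-0.671  1.04  -1.257] g 0.0084 pos [ 0.5583 -0.0526  0.1315]
```

View pics/s20.png

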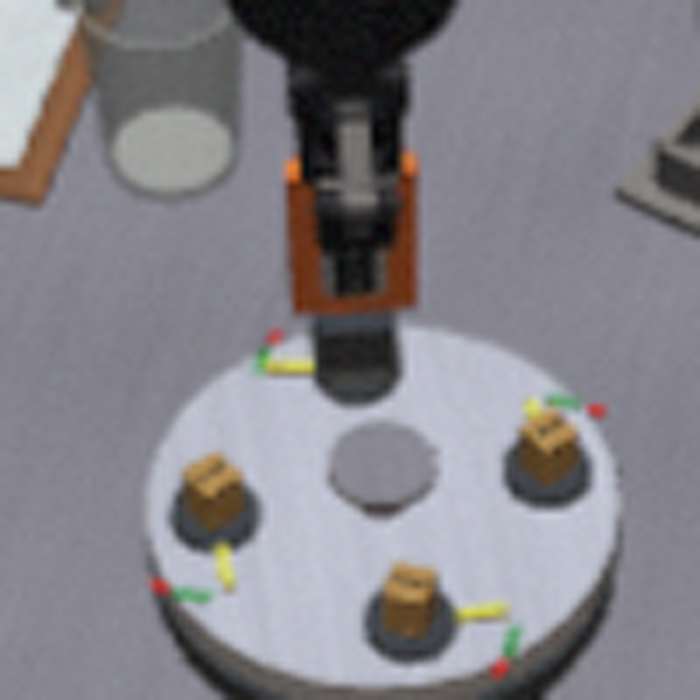

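```bash
python3 -m crank '[[[5,0,0],[0,0,0],0],[[5,0,0],[0,0,0],0],[[0,0,0],[0,0,0],0],[[0,0,0],[0,0,0],0]]'>/dev/null; python3 tq.py;python3 - <<'E'
from ov import *
s=arm.get_image('side')
crop(s,'pics/s21.png',205,125,305,225,7)
E
```

```text
t 28.975 yaw -82.83 T [-0.399 -1.006  0.314] F [ 4. -1. -2.] e7 [-0.604  1.427 -0.348] g 0.0084 pos [ 0.5582 -0.0526  0.1315]
```

View pics/s21.png

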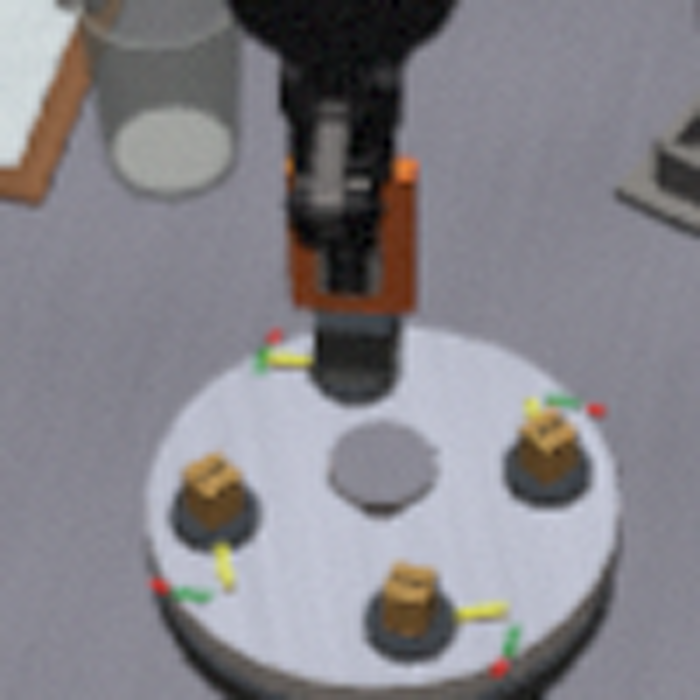

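Pointer of this bolt sits mid-green (tip at 268,356). On to the opposite bolt C.

```bash
python3 -m crank '[[[-9.5,0,0],[0,0,0],0],[[-9.5,0,0],[0,0,0],0],[[-9.5,0,0],[0,0,0],0],[[-9.5,0,0],[0,0,0],0],[[0,0,0],[-5,0,0],0]]'>/dev/null; python3 tq.py; python3 -m crank '[[[0,0,0],[-12,0,0],0],[[0,0,0],[-14,0,0],0],[[0,0,0],[-5,0,0],0]]'>/dev/null; python3 plan.py .5152 .056 .16 -5 4
```

```text
t 29.65 yaw -45.02 T [ 0.142 -0.109 -0.034] F [ 0.4 -0.5 -3. ] e7 [ 0.84  -0.189  2.54 ] g 0.0082 pos [ 0.5572 -0.0526  0.136 ]
t 30.025 pos [ 0.5584 -0.0525  0.1688] yaw -45.07 tilt [-1.      0.0011  0.0012] q7 -49.6 grip 0.008377635343237676 F [ 0.7  0.4 -3.5] T [0.01 0.01 0.  ]
[-10.02, 0.02, -0.01] [2.2, 11.5, -26.8]
[-10.02, 0.02, -0.01] [2.2, 16.0, -24.4]
[-10.02, 0.02, -0.01] [2.2, 20.0, -21.3]
[-10.02, 0.02, -0.01] [2.2, 23.4, -17.5]
```

```bash
python3 -m crank '[[[-10,0,0],[0,11.5,-26.8],0],[[-10,0,0],[0,16,-24.4],0],[[-10,0,0],[0,20,-21.3],0],[[-10,0,0],[2,23.4,-17.5],0],[[0,0,0],[6,0,0],0]]' >/dev/null;python3 -m crank '[[[0,0,0],[4,0,0],0],[[0,0,0],[0,0,0],0],[[0,0,0],[0,0,0],0]]'>/dev/null; python3 plan.py .5152 .056 .15 -5 1
python3 - <<'E'
from ov import *
s=arm.get_image('side');t=arm.get_image('top')
crop(t,'pics/t22.png',260,150,350,232,8)
draw(s,'side','pics/s22.png',205,125,305,225,7)
E
python3 head.py pics/t22.png
```

```text
t 31.025 pos [0.5148 0.0554 0.1554] yaw -5.1 tilt [-1.e+00 -1.e-04  1.e-04] q7 -28.5 grip 0.008577001373168271 F [ 0.  -0.2 -3.6] T [-0.02 -0.04 -0.06]
[-0.1, 0.0, 0.01] [5.4, 0.6, 0.3]
pics/t22.png [524. 250.] [57.5 58.8] yaw mod 90: 50.19443130493164
```

View pics/s22.png

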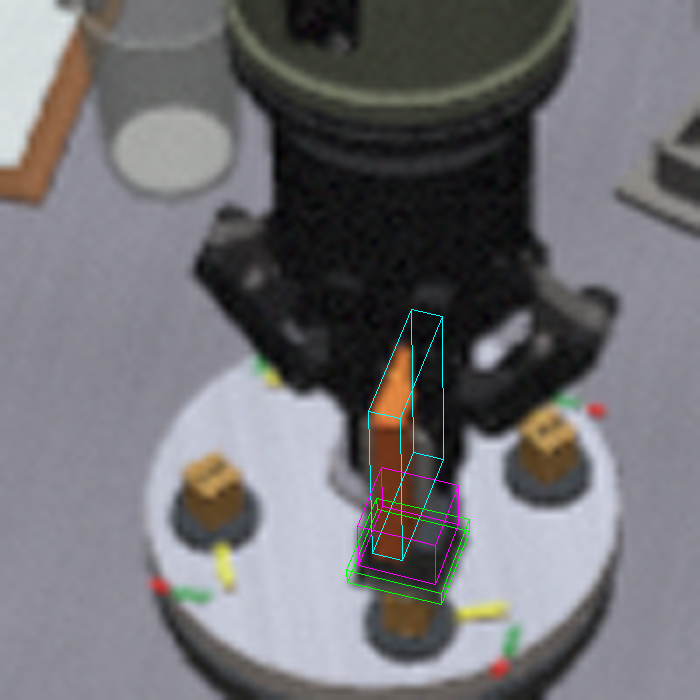

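B is home (−39.8°). Seat on C.

```bash
python3 -m crank '[[[0,0,0],[8,0.5,0.4],0],[[0,0,0],[6,0,0],0],[[0,0,0],[6,0,0],0],[[0,0,0],[4,0,0],0],[[0,0,0],[0,0,0],0]]'>/dev/null; python3 tq.py
```

```text
t 31.75 yaw -5.02 T [ 0.036  0.039 -0.052] F [-0.5 -0.3 -3.3] e7 [ 0.079 -0.168 -0.058] g 0.0085 pos [0.5149 0.0563 0.131 ]
```

```bash
python3 -m crank '[[[10,0,0],[0,0,0],0],[[10,0,0],[0,0,0],0],[[10,0,0],[0,0,0],0],[[10,0,0],[0,0,0],0],[[6,0,0],[0,0,0],0]]'>/dev/null; python3 tq.py; python3 -m crank '[[[7,0,0],[0,0,0],0],[[7,0,0],[0,0,0],0],[[0,0,0],[0,0,0],0]]'>/dev/null; python3 tq.py; python3 -m crank '[[[4,0,0],[0,0,0],0],[[4,0,0],[0,0,0],0],[[0,0,0],[0,0,0],0]]'>/dev/null; python3 tq.py;python3 -m crank '[[[4,0,0],[0,0,0],0],[[4,0,0],[0,0,0],0],[[0,0,0],[0,0,0],0],[[0,0,0],[0,0,0],0]]'>/dev/null; python3 tq.py;python3 - <<'E'
from ov import *
s=arm.get_image('side')
crop(s,'pics/s23.png',205,125,305,225,7)
E
```

```text
t 32.375 yaw -51.3 T [-1.222 -0.523  0.068] F [ 2.6 -4.7 -4.5] e7 [-0.805  0.225  1.321] g 0.0086 pos [0.5154 0.0557 0.1315]
t 32.75 yaw -65.15 T [-1.382 -0.524  0.095] F [ 2.1 -5.2 -4. ] e7 [-1.724  0.172 -1.614] g 0.0088 pos [0.5154 0.0557 0.1315]
t 33.125 yaw -73.1 T [-1.507 -0.533  0.212] F [ 1.7 -6.8 -3.5] e7 [-1.731  0.214 -1.071] g 0.0084 pos [0.5154 0.0555 0.1315]
t 33.625 yaw -81.03 T [-1.576 -0.449  0.294] F [ 1.5 -6.2 -2.9] e7 [-1.677  0.25  -0.356] g 0.0085 pos [0.5154 0.0555 0.1315]
```

View pics/s23.png

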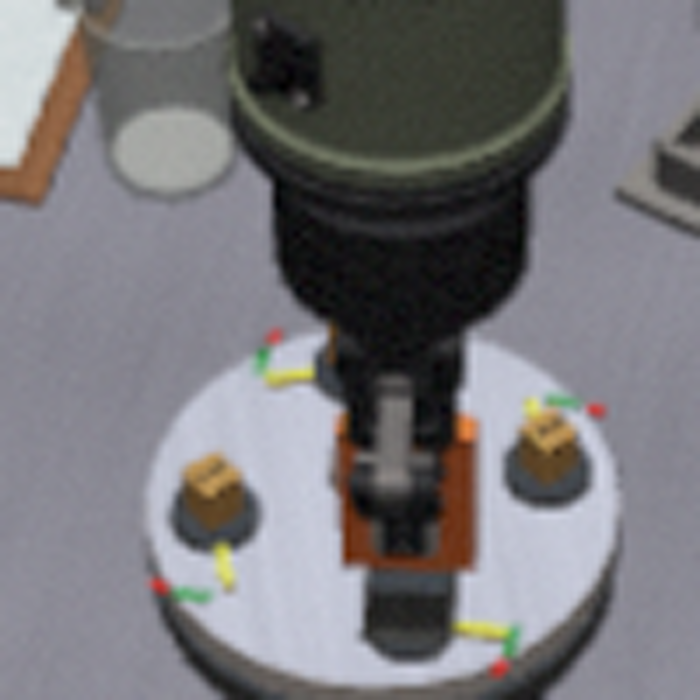

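```bash
python3 -m crank '[[[4,0,0],[0,0,0],0],[[0,0,0],[0,0,0],0],[[0,0,0],[0,0,0],0]]'>/dev/null; python3 tq.py; python3 -m crank '[[[-10,0,0],[0,0,0],0],[[-10,0,0],[0,0,0],0],[[-10,0,0],[0,0,0],0],[[-10,0,0],[0,0,0],0],[[0,0,0],[-5,0,0],0]]'>/dev/null; python3 tq.py; python3 -m crank '[[[0,0,0],[-12,0,0],0],[[0,0,0],[-14,0,0],0],[[0,0,0],[-5,0,0],0]]'>/dev/null; python3 plan.py .466 .263 .1 -9 5;  python3 - <<'E'
from h import *
t=cv2.imread('pics/top0.png');crop(t,'pics/tt.png',150,170,250,270,6)
E
```

```text
t 34.05 yaw -85.03 T [-1.615 -0.388  0.325] F [ 2.2 -7.3 -3. ] e7 [-1.751  0.249 -0.402] g 0.0087 pos [0.5154 0.0554 0.1315]
t 34.675 yaw -45.09 T [ 0.015 -0.034  0.01 ] F [ 0.4 -0.  -3.6] e7 [ 0.7   -0.423  2.647] g 0.0085 pos [0.515  0.0562 0.1364]
t 35.05 pos [0.5156 0.0566 0.1688] yaw -45.08 tilt [-1.      0.0015  0.0011] q7 -61.7 grip 0.008489700432598264 F [ 0.3 -0.3 -2.8] T [0.08 0.01 0.02]
[-7.22, 0.02, -0.01] [13.7, 22.1, -36.2]
[-7.22, 0.02, -0.01] [13.8, 26.5, -33.2]
[-7.22, 0.02, -0.01] [13.8, 30.5, -29.6]
[-7.22, 0.02, -0.01] [13.8, 33.9, -25.5]
[-7.22, 0.02, -0.01] [13.8, 36.9, -21.1]
```

View pics/tt.png

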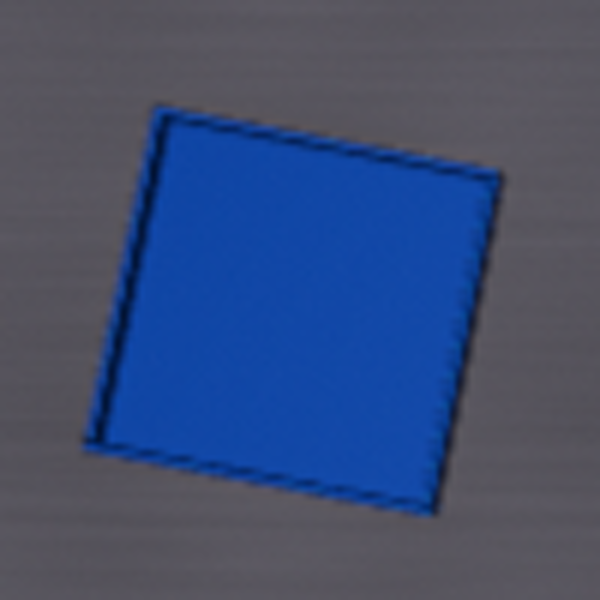

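```bash
python3 -m crank '[[[-7.2,0,0],[0,22,-36],0],[[-7.2,0,0],[0,26.5,-33],0],[[-7.2,0,0],[0,30.5,-29.6],0],[[-7.2,0,0],[10,33.9,-25.5],0],[[-7.2,0,0],[30,36.9,-21],0]]' >/dev/null;python3 -m crank '[[[0,0,0],[30,0,0],0],[[0,0,0],[0,0,0],0],[[0,0,0],[0,0,0],0]]'>/dev/null; python3 plan.py .466 .263 .06 -9 1
python3 - <<'E'
from ov import *
s=arm.get_image('side');t=arm.get_image('top')
crop(t,'pics/t24.png',140,140,360,280,3.5)
draw(s,'side','pics/s24.png',200,150,320,360,3)
E
python3 head.py pics/t24.png
```

```text
t 36.05 pos [0.4662 0.2621 0.0984] yaw -9.1 tilt [-1.e+00  3.e-04  8.e-04] q7 -57.5 grip 0.008889443753525149 F [ 0.2 -0.3 -2.1] T [-0.01 -0.01  0.03]
[-0.1, 0.04, -0.01] [38.4, 0.8, -0.4]
```

View pics/s24.png

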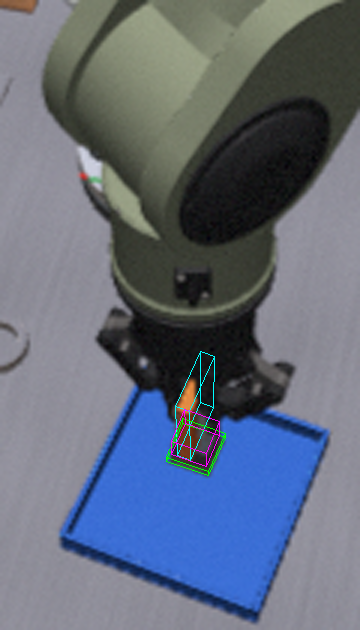

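View pics/t24.png

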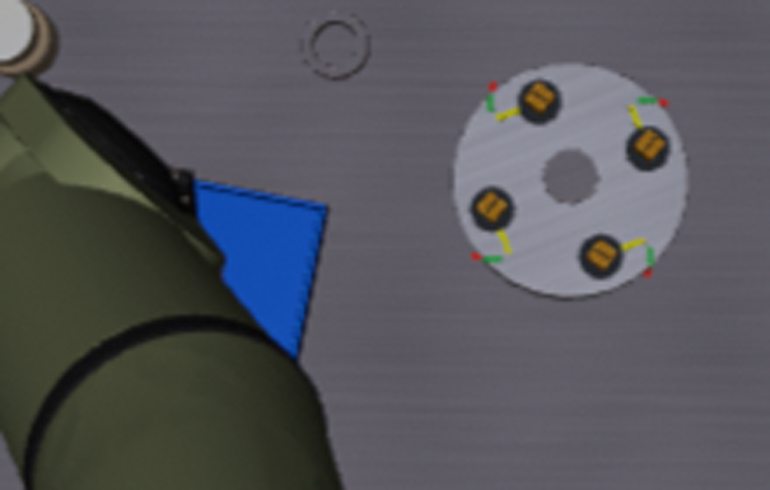

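```bash
python3 -m crank '[[[0,0,0],[25,0,0],0],[[0,0,0],[18,0,0],0],[[0,0,0],[6,0,0],0],[[0,0,0],[3,0,0],0],[[0,0,0],[0,0,0],0]]'
python3 - <<'E'
from ov import *
t=arm.get_image('top')
crop(t,'pics/t25.png',260,150,350,232,8)
E
python3 head.py pics/t25.png
```

```text
t: 36.78
position: [0.4658, 0.2625, 0.0456]
tcp_rot: [[0.0, 0.157, 0.988], [0.0, 0.988, -0.157], [-1.0, 0.0, 0.0]]
ft_force: [0.2, 0.4, -2.1]
grip_width: 0.0084
pics/t25.png [415. 502.] [56.8 57.6] yaw mod 90: 52.4314079284668
pics/t25.png [163. 392.] [58.7 57.5] yaw mod 90: 51.632511138916016
pics/t25.png [524. 250.] [56.8 58.4] yaw mod 90: 50.19443130493164
pics/t25.png [273. 142.] [57.8 58.3] yaw mod 90: 48.576332092285156
```

```bash
python3 -m crank '[[[0,0,0],[1,0,0],0],[[0,0,0],[0,0,0],0]]' | grep -v rot;python3 -m crank '[[[0,0,0],[1,0,0],0],[[0,0,0],[0,0,0],0]]' | grep -v rot
```

```text
t: 37.08
position: [0.466, 0.2626, 0.045]
ft_force: [-0.8, -0.2, 7.7]
grip_width: 0.0084
t: 37.33
position: [0.4661, 0.2627, 0.0448]
ft_force: [-4.9, -3.4, 26.0]
grip_width: 0.0086
```

Touching the floor; ease off 1 mm, then open.

```bash
python3 -m crank '[[[0,0,0],[-1.5,0,0],0],[[0,0,0],[0,0,0],0]]' | grep -v rot;python3 -m crank '[[[0,0,0],[0,0,0],15],[[0,0,0],[0,0,0],35],[[0,0,0],[0,0,0],35],[[0,0,0],[0,0,0],35],[[0,0,0],[0,0,0],35]]' 20| grep -v rot
python3 - <<'E'
from ov import *
s=arm.get_image('side')
crop(s,'pics/s26.png',210,220,320,350,6)
E
```

```text
t: 37.58
position: [0.4658, 0.2625, 0.0451]
ft_force: [-0.0, 0.5, 1.9]
grip_width: 0.0088
t: 38.2
position: [0.4657, 0.2624, 0.0448]
ft_force: [-0.3, -0.1, -0.3]
grip_width: 0.0299
```

View pics/s26.png

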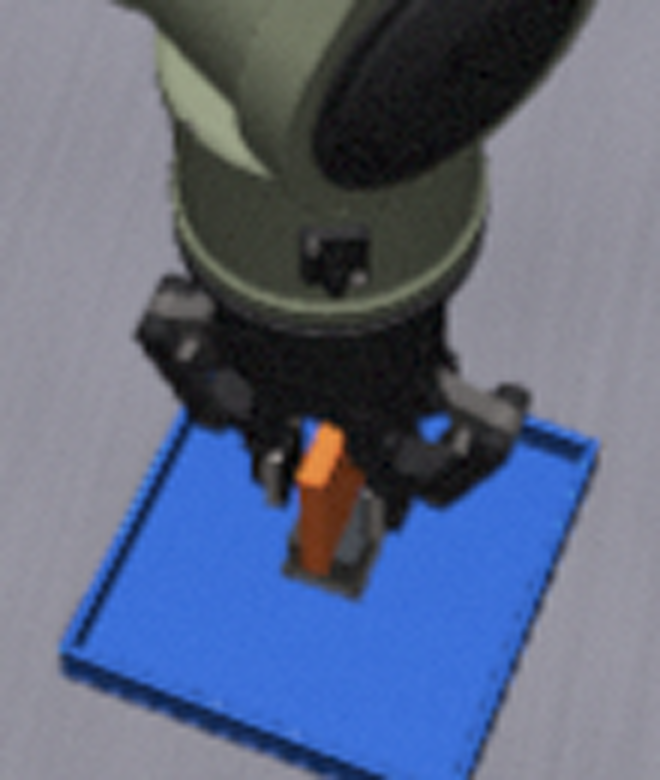

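Wrench stands free in the tray, fingers open about 10 mm each side. Retreat straight up.

```bash
python3 -m crank '[[[0,0,0],[-15,0,0],35],[[0,0,0],[-30,0,0],35],[[0,0,0],[-40,0,0],35],[[0,0,0],[-40,0,0],35],[[0,0,0],[-25,0,0],35]]'| grep -v rot; python3 -m crank '[[[0,0,0],[0,-40,0],35],[[0,0,0],[0,-40,0],35],[[0,0,0],[0,-40,0],35],[[0,0,0],[0,0,0],35],[[0,0,0],[0,0,0],35]]'| grep -v rot
python3 - <<'E'
from ov import *
s=arm.get_image('side');t=arm.get_image('top')
cv2.imwrite('pics/s27.png',s);cv2.imwrite('pics/t27.png',t)
E
```

```text
t: 38.88
position: [0.4659, 0.2626, 0.1978]
ft_force: [0.1, -0.8, -0.3]
grip_width: 0.0296
t: 39.5
position: [0.447, 0.1443, 0.1956]
ft_force: [0.7, -0.2, -0.5]
grip_width: 0.03
```

View pics/s27.png

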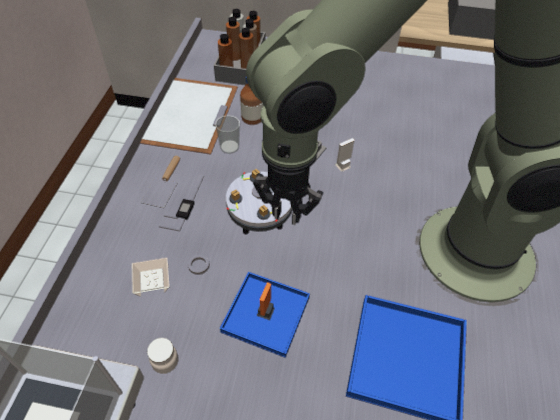

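View pics/t27.png

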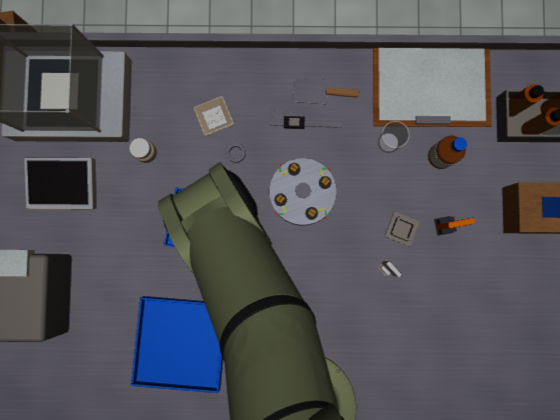

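```bash
python3 -c "
from station import arm
print(arm.job_done())"
```

```text
the job is handed in; nothing more can be done
None
```

The job is handed in at about 39.6 s of the 72 s allowed, and it reports no verdict. All four bolts look home, and the wrench stands in the smaller blue tray.

I label the bolts by their place in the top picture: A upper left, B right, C left, D lower right. A faces D, and B faces C.

- **First pass:** I went B, C, A, D, aiming for about 0.45 rad on each. Bolt C measured about 0.44 rad in the top picture. A and B looked the same in the side picture. D was under the wrench and not checked before I went on with it.
- **Second pass:** I went D, A, B, C. The wrist torque reached about 0.30–0.33 N m on each. The yellow pointers of A, B and C were seen in the green band. D's pointer was hidden by the wrench, so for D I had only the torque of about 0.3 N m.
- **Final check:** the top picture puts all four heads at 59–63° from the filter axes. The stop at 1.05 rad is 60°, so this fits within the measuring error.
- **Wrench and bench:** the wrench stood upright and released near the tray's centre when I backed the gripper off. The gripper was clear of everything, and the bystanders look unmoved.

- **Camera disagreement:** the two cameras differed by about 3 mm on the filter position. Contact on the first bolt showed the top camera was right, so I used its positions from then on. On that first bolt the fit pushed sideways with up to about 6 N.
- **Hard touch-down:** setting the wrench on the tray floor briefly pressed with 26 N, and I eased off before opening the fingers.

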